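Offer the spread snap ring to the groove of a microscope stage axle

TASK

Take the red-handled ring pliers from their black stand, put their tips between the two lugs of the brass snap ring on its white stand, and squeeze the handles fully so that the ring spreads and the pliers carry it. Slide the spread ring from above down over the upright steel axle stub and hold it level with the dark groove, inside the groove's height, still fully spread, level and not touching the stub; finish while holding it like that, with nothing put down or let go. Move the ring only with the pliers, never with the fingers, and do not disturb the lens, the oil bottle or the slide box.

Things in the scene. Friction and masses are not known exactly. Their poses are not given: they have to be found in the camera images.
- pliers_pivot (a point): Loose spreading pliers (160 g) upright in the fixed black stand (117 mm high), tips down; they lift straight up. This is the pivot, middle of the steel cross block (52 along x, 30 along y, 12 mm high). z up to the handles; y the line along which handles close and tips spread; half a turn about z changes nothing. A spring opens the grips: 6 N relaxed or squeezed, 11 N more with the ring.
- pliers_grip (a point): Point on the pliers 55.5 mm above the pivot, midway between the two red barrel grips (rods 16 mm thick, 32 mm long along x) when relaxed. Take them from above, one finger outside each. 66 mm over the outsides relaxed, 36 mm fully squeezed, where their axes lie 60 mm above the pivot. 3 to 5 mm of squeeze carries the pliers with the tips still close; a grip of 25 N or more goes to the built-in stop.
- pliers_tips (a point): Point on the pliers 80 mm below the pivot, midway between the two flat steel tips (10 mm along x, 4 mm thick, 16 mm high). Relaxed, the tips' middles are 84 mm below the pivot and the tips measure 12 mm over the outsides; fully squeezed, 80 mm below it and 54 mm over the outsides. The tips spread by 4/3 of what the grips close.
- lever_left (a joint): Squeeze of the pliers' left handle (the right one follows it alike): 0 relaxed, 0.26 rad fully squeezed.
- ring_center (a point): Loose brass snap ring (30 g, 5 mm thick, 52 mm outside, closed to 40 mm inside) lying flat on the white stand. This point, at half thickness, 4 mm towards the gap from the closed ring's centre, is where the stub's axis should pass when the ring is fully spread: that leaves about 3 mm all round a 42 mm shaft. z up, x points through the gap.
- ring_gap (a point): Point on the ring midway between its two lugs (23.5 mm along x from ring_center, half thickness). The pliers' tips belong here, the pliers' x parallel to the ring's x. The lugs' inner faces are 16 mm either side and have a 16 mm long notch between 2.5 mm high ends for the tips; 27 mm either side when spread. Under the lugs the stand has a slot across, 16 mm wide along x, 26 mm deep. Arms spring back with 8 N; friction carries the ring.
- ring_left (a joint): Opening of the ring's left arm (the right one follows it alike): 0 closed, about 0.22 rad when spread by the fully squeezed pliers.
- groove (a point): Fixed axle stub: upright steel shaft, 42 mm diameter, on a white 110 mm square casting 18 mm high. This point lies on its axis in the middle of the dark groove (39 mm diameter, 12 mm high), 60 mm above the table; z up. The shaft's flat top is 26 mm above this point; 22 mm below it is the top of a black hub of 56 mm diameter.
- objective_center (a point): Bystander: loose aluminium and brass lens barrel, 34 mm diameter, 44 mm high, upright; its centre.
- oil_bottle_center (a point): Bystander: small amber oil bottle, 32 mm diameter, 62 mm high, upright; its centre.
- slide_box_center (a point): Bystander: blue slide box 85 x 60 x 32 mm, lying flat; its centre.
- pliers: The pliers as one body; same place and axes as pliers_pivot.
- ring: The ring as one body; its origin is the centre of the closed ring, same axes as ring_center.
- stub: The fixed stub with its casting; origin on the axis at the table.
Mind the look-alikes: they are no part of the job. Leave any purple look-alike of the pliers alone.

How it is judged:
On the way, in this order (a step that is already met when the one before it is completed fails the run):
1. the pliers carry the spread ring, lifted clear of its stand (value of joint ring_left above 0.16 rad and contact force between pliers and ring above 2 N and height (world z) of ring_center above 0.055 m), for 0.2 s.
2. the spread ring is centred over the stub, above the groove (value of joint ring_left above 0.16 rad and horizontal distance between ring_center and groove below 0.007 m and z of ring_center in the frame of groove above 0.015 m), for 0.1 s.
At the end, for the whole second after the job is handed in: Gripper holds the pliers; its tips press on the ring (over 2 N); ring spread (over 0.16 rad), at rest, tilted under 0.15 rad, its centre point within 6 mm of the stub's axis and 3.5 mm of the groove's mid height; ring and pliers off the stub (under 0.8 N) (value of joint ring_left above 0.16 rad and contact force between pliers and ring above 2 N and contact force between the fingers and pliers above 3 N and contact force between each of ring, pliers and stub below 0.8 N and horizontal distance between ring_center and groove below 0.006 m and z of ring_center in the frame of groove between -0.0035 and 0.0035 m and angle between ring_center's own z axis and vertical below 0.15 rad and linear speed of ring below 0.03 m/s); the arm keeps its last pose, push and grip.
It fails at once if the fingers touch the ring (contact force between the fingers and ring above 0.5 N).
It fails at once if the objective is disturbed (distance of objective_center from where it was at the start of the episode above 0.015 m or angle between objective_center's own z axis and vertical above 0.4 rad).
It fails at once if the oil bottle is disturbed (distance of oil_bottle_center from where it was at the start of the episode above 0.015 m or angle between oil_bottle_center's own z axis and vertical above 0.4 rad).
It fails at once if the slide box is disturbed (distance of slide_box_center from where it was at the start of the episode above 0.015 m or angle between slide_box_center's own z axis and vertical above 0.4 rad).
It also fails if it takes over 59 s, if anything falls off the work surface, if the arm or the gripper's body presses on something with over 40 N, if the wrist force passes 120 N, or if a joint passes its speed limit or range.

ROBOT

A 6-joint arm with a two-finger parallel gripper is mounted at the origin on the work surface. World frame = base frame: x ahead of the robot, y to its left, z up, the work surface at z = 0. Lengths are in m, angles in rad, forces in N, time in s.
With the tool pointing down it reaches from about 0.35 to 0.975 m from the base axis. Payload 4.9 kg.
Tool frame: the origin (TCP) lies on the centre line of the jaws, within the pads' length; the fingertips stand 17 mm ahead of it and the grasp point (between the pads) lies 2 mm behind it (ctrl.tcp_to_tips is the x of the fingertips in the tool frame, in m); x points along the fingers, z is the direction in which the jaws open and shut, and the axes are right-handed (so a half turn about x gives the same grasp; the last joint's range is limited). The gripper opens to 85 mm and grips with 20 to 120 N. Pads are 22 mm wide; open, the fingers measure 114 mm over their backs; the gripper's body (76 mm by 85 mm) begins 54 mm behind the grasp point. The pads swing forward as they close: fully open they stand 13 mm farther back than shut.
Start: joints at [-1.302, 0.053, 1.613, -0, 1.476, -0.119], TCP at [0.236, -0.579, 0.248] pointing down, gripper open.
Joint ranges: [-3.01, 3.01], [-1.01, 2.22], [0.06, 2.58], [-1.02, 4.17], [0.09, 2.62], [-3.14, 3.14]. Speed limits (rad/s): [2.57, 2.57, 3.14, 3.14, 3.14, 3.14].

INTERFACE

Orientations are given as a rotation vector (axis times angle).
In Python, from station import ctrl, cams, finder gives the robot as it stands.
- The arm moves only by the tool step_arm, never from a script. Its argument "moves" is a list of rows, each a list of 3 entries, a list of its own where there are three numbers: the shift along the tool's x, y, z in cm, then the turn, a rotation vector about the tool's x, y, z in degrees, then the opening, from 0 (shut) to 1 (fully open). A call has exactly 10 rows; each row is the pose to reach, as a shift and turn from the pose measured when the call began, along the tool's axes at that moment; what a row does not reach only later rows make up. A row lasts 1/12 s, in which the tool goes at most 41.7 mm and 7.16 degrees, less where a joint would pass 70% of its speed; a pose out of reach is approached as far as the arm can. A call with a gripper value outside its range is refused whole. The fingers move at their own pace and stop on an object; "grip_force" is the grip in N (left out, the last holds). Time passes only in rows, so rows that repeat a pose let the fingers close, or fill a call up. It gives the time, the measured TCP pose, the force and the opening at its end, in the units of the state.
- ctrl.get_obs(): the state, without advancing time (a new reading comes with each control period).
- cams.get_image(name): name is "side" or "top" or "wrist"; returns a dict with "pixels" (480x640x3 uint8, blue, green, red), "fx", "fy", "cx", "cy" (pixels), "position" and "attitude" of the camera in the world. Camera axes: x right, y up, looking along -z (the intrinsics and any distortion apply to the point x, -y, -z); pixel columns grow to the right and rows downward; lengths in m; the calibration is good to about 2 mm. A picture is of the moment at which its call begins. There is no depth.
- ctrl.finish_job(): hands the job in, once; it reports no verdict.
Trained networks look in the newest picture that a camera, given by its name, has taken for a name from the list of things; names that differ only in an ending like _2 or _b are one class to them, and where a whole thing is asked for, a point or a joint stands for the part that bears it (a point fixed in the world has none). Each returns a list of dicts, best first, with "conf" (0 to 1); they miss things now and then, are a little off and sometimes report something else, mostly with a low value. They report only what shows in the picture. A call takes as long as a camera call. They do not tell look-alikes from the thing itself.
- finder.find_in(camera, name): "at" ([column, row] in pixels, amid what is visible of it).
- finder.regions_of(camera, name): "region" (480x640 bool, what is visible of it) and "at" ([column, row] in pixels, amid what is visible of it).
- finder.tip_of(camera, name): "at" ([column, row] in pixels: a listed point, or the origin of a listed thing).
The state is a dict: "t": time; "q": joint angles; "dq": joint speeds; "effort": joint torques, N m; "tool_pos": TCP position; "tool_rot": TCP orientation; "contact_force": force on the tool from outside, world axes, zero at the start; "wrist_torque": the same for the moment, N m; "opening": finger opening in m.
Only numpy, scipy, OpenCV 4.12 (cv2) and the standard library are available. Lean on these libraries where they do the work, as an engineer would, in place of code of your own. Each camera call takes 0.05 s, during which the arm holds its last target. There are 200 camera calls.

## Working session

There is one attempt and no reset: what is moved stays moved. The work goes in short steps, Python scripts to look and compute and a tool call to move; the robot and the scene stay as the last step left them, time stands still between calls to the robot, and variables do not carry over. Pictures are saved under pics/ and viewed, on a budget of 10 in all, crops included, one or two more only if the job needs it, and the job is handed in when it is done.

Besides the shell and the picture viewer there is one more tool, called after "Call:" as name(argument=value, ...) on one line, values as JSON. step_arm: Moves the arm, as the interface text tells. Its arguments: {"type":"object","properties":{"moves":{"type":"array"},"grip_force":{"type":"number"}},"required":["moves"]}

```bash
mkdir -p pics; ls; cat > h.py <<'E'
import numpy as np, cv2
from scipy.spatial.transform import Rotation as R
from station import ctrl, cams, finder
def rot(a):
    a=np.array(a,float)
    if a.shape==(3,3): return a
    return R.from_rotvec(a).as_matrix() if a.size==3 else R.from_quat(a).as_matrix()
def ray(im,px):
    p=np.array([(px[0]-im['cx'])/im['fx'],-(px[1]-im['cy'])/im['fy'],-1.])
    return np.array(im['position']),rot(im['attitude'])@p
def atz(im,px,z):
    o,d=ray(im,px); return o+d*(z-o[2])/d[2]
def tri(ims,pxs):
    A=np.zeros((3,3));b=np.zeros(3)
    for im,p in zip(ims,pxs):
        o,d=ray(im,p);d=d/np.linalg.norm(d);M=np.eye(3)-np.outer(d,d);A+=M;b+=M@o
    return np.linalg.solve(A,b)
def proj(im,P):
    c=rot(im['attitude']).T@(np.array(P)-im['position']); return np.array([im['cx']+im['fx']*c[0]/-c[2],im['cy']-im['fy']*c[1]/-c[2]])
E
python3 - <<'E'
from h import *
o=ctrl.get_obs();print({k:np.round(v,3) for k,v in o.items()}, ctrl.tcp_to_tips)
ims={}
for c in ['top','side']:
    im=cams.get_image(c);ims[c]=im;cv2.imwrite(f'pics/{c}0.png',im['pixels'])
    print(c,{k:im[k] for k in im if k!='pixels'})
    for n in ['pliers_pivot','pliers_grip','pliers_tips','ring_center','ring_gap','groove','ring','objective_center','oil_bottle_center','slide_box_center']:
        print(n,[(np.round(d['at'],1).tolist(),round(d['conf'],2)) for d in finder.tip_of(c,n)])
E
```

```text
pics
{'t': np.float64(0.0), 'q': array([-1.302,  0.053,  1.614,  0.   ,  1.476, -0.119]), 'dq': array([-0.001, -0.002,  0.001, -0.   ,  0.   ,  0.002]), 'effort': array([ 0.0000e+00, -3.9369e+01, -3.7017e+01, -0.0000e+00,  7.0000e-03,
       -0.0000e+00]), 'tool_pos': array([ 0.236, -0.578,  0.247]), 'tool_rot': array([ 0.92 ,  1.37 , -0.918]), 'contact_force': array([ 0.262,  0.15 , -0.068]), 'wrist_torque': array([-0.005,  0.029, -0.02 ]), 'opening': np.float64(0.085)} 0.017
top {'fx': 434.3305604888904, 'fy': 434.3305604888904, 'cx': 319.10481930785147, 'cy': 238.31074332690804, 'position': array([0.46376157, 0.09820599, 0.87909018]), 'attitude': array([ 0.12074215, -0.11214712, -1.59691704])}
pliers_pivot [([393.8, 245.4], 0.93), ([412.0, 313.7], 0.89), ([151.8, 265.5], 0.2)]
pliers_grip [([398.0, 240.2], 0.94), ([416.7, 312.5], 0.81), ([396.9, 246.8], 0.69)]
pliers_tips [([389.7, 251.5], 0.83), ([303.0, 182.9], 0.44)]
ring_center [([504.8, 249.5], 0.71)]
ring_gap [([151.2, 264.6], 0.71), ([502.0, 233.8], 0.65), ([245.5, 274.2], 0.49)]
groove [([241.2, 271.0], 0.57)]
ring [([501.3, 248.0], 0.75)]
objective_center [([299.2, 184.9], 0.62), ([396.4, 244.2], 0.5)]
oil_bottle_center [([440.9, 176.0], 0.73)]
slide_box_center []
side {'fx': 462.7443378239777, 'fy': 462.7443378239777, 'cx': 329.3270168615462, 'cy': 234.513353448529, 'position': array([ 0.24561484, -0.37954406,  0.69096115]), 'attitude': array([ 0.75946667, -0.24091272, -0.57713727])}
pliers_pivot [([370.0, 283.9], 0.87), ([316.6, 344.1], 0.7)]
pliers_grip [([313.3, 314.0], 0.72), ([370.0, 258.7], 0.69)]
pliers_tips [([316.3, 365.8], 0.83)]
ring_center [([464.0, 417.7], 0.63)]
ring_gap [([471.9, 408.6], 0.69)]
groove [([269.8, 216.6], 0.58), ([476.9, 313.1], 0.26)]
ring [([453.3, 414.3], 0.92)]
objective_center [([372.3, 230.9], 0.83)]
oil_bottle_center [([473.8, 315.3], 0.9)]
slide_box_center []
```

View pics/top0.png

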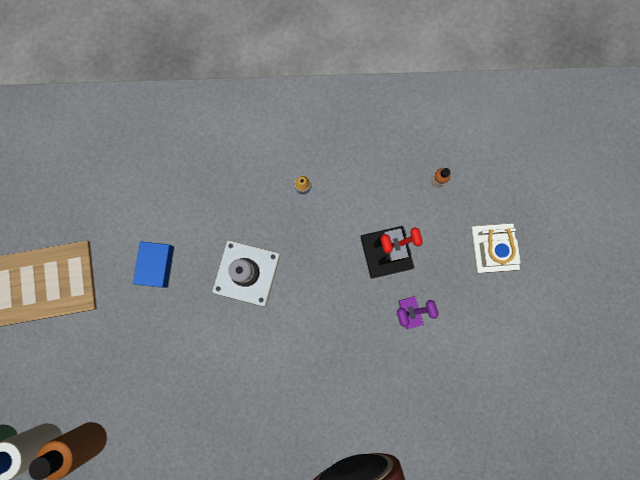

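View pics/side0.png

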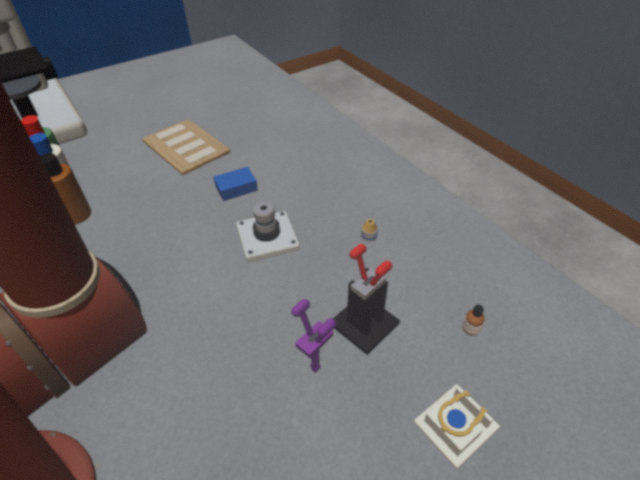

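The top picture shows the red pliers in the black stand (grips at about (387,244) and (416,238)) and the purple look-alike at (415,313). The ring is at (502,248) with its gap towards the top of the image (+x), and the stub is at (243,271). The side picture agrees: red grips at (358,252)/(382,269), ring at (460,415), stub at (265,217).

```bash
python3 - <<'E'
from h import *
T=cams.get_image('top');S=cams.get_image('side')
for n,a,b in [('pivot',(393.8,245.4),(370,283.9)),('grip',(401,241),(370,258.7)),('ringc',(502,248),(461,416)),('groove',(242.3,270),(266,219)),('obj',(303,184),(370,230)),('oil',(441,176),(474,318))]:
    P=tri([T,S],[a,b]);print(n,P.round(4),proj(T,P)-a,proj(S,P)-b)
# grips by colour
for c,im in (('top',T),('side',S)):
    hsv=cv2.cvtColor(im['pixels'],cv2.COLOR_BGR2HSV)
    m=(((hsv[...,0]<6)|(hsv[...,0]>174))&(hsv[...,1]>180)&(hsv[...,2]>90)).astype(np.uint8)
    n,l,s,ce=cv2.connectedComponentsWithStats(m)
    print(c,[(s[i].tolist(),ce[i].round(1).tolist()) for i in range(1,n) if s[i,4]>30])
    for nm in ['pliers','ring','stub','slide_box_center']:
        print(nm,[(np.round(d['at'],1).tolist(),round(d['conf'],2),int(d['region'].sum())) for d in finder.regions_of(c,nm)])
print(atz(T,(387,244),.18),atz(T,(416,238),.18), 'lugs',atz(T,(490,233),.035),atz(T,(512,231),.035),atz(T,(243.5,271),.086))
E
```

```text
pivot [ 0.5641 -0.0334  0.112 ] [ 0.85725507 -1.63925862] [-2.02198641  0.40134517]
grip [ 0.5612 -0.0338  0.1749] [ 0.34910978 -0.66720703] [-0.80353157  0.17241778]
ringc [ 0.5609 -0.2543  0.0409] [ 0.66228564 -1.03451206] [-1.64068085  0.30098244]
groove [0.5302 0.2481 0.0566] [ 0.0998637  -0.22230793] [-0.22882316  0.02730761]
obj [0.7045 0.1301 0.0229] [ 0.19400956 -0.38859133] [-0.41724658  0.09467439]
oil [ 0.7089 -0.1473  0.0342] [ 0.14462864 -0.23024429] [-0.31062085  0.07489939]
top [([399, 228, 23, 18, 211], [412.7, 237.8]), ([380, 235, 14, 18, 163], [386.2, 243.5])]
pliers [([397.0, 244.3], 0.79, 788), ([410.1, 311.5], 0.56, 858)]
ring [([508.2, 243.7], 0.72, 360)]
stub [([247.0, 274.4], 0.69, 3116)]
slide_box_center [([152.6, 264.8], 0.58, 1532)]
side [([21, 115, 17, 20, 230], [29.7, 123.7])]
pliers [([370.7, 276.4], 0.75, 1065), ([312.5, 336.0], 0.56, 1333), ([371.3, 232.9], 0.19, 290)]
ring [([450.3, 428.9], 0.57, 603), ([234.4, 186.0], 0.17, 1050)]
stub [([267.1, 232.7], 0.76, 2488), ([365.1, 276.0], 0.59, 1107)]
slide_box_center [([233.1, 183.8], 0.97, 1040)]
[ 0.55519592 -0.00930653  0.18      ] [ 0.56362045 -0.05685589  0.18      ] lugs [ 0.58990864 -0.23454347  0.035     ] [ 0.59258641 -0.27792642  0.035     ] [0.52554039 0.24072437 0.086     ]
```

```bash
cat >> h.py <<'E'
def goal(P,yaw_deg,tiltR=None):
    """jaw line at yaw_deg (world), tool x down; prints shift cm and rotvec deg in tool axes"""
    o=ctrl.get_obs();R0=rot(o['tool_rot']);best=None
    for k in (0,180):
        a=np.radians(yaw_deg+k);x=np.array([0,0,-1.]);z=np.array([np.cos(a),np.sin(a),0]);G=np.c_[x,np.cross(z,x),z]
        rv=R.from_matrix(R0.T@G).as_rotvec(degrees=True)
        if best is None or np.linalg.norm(rv)<np.linalg.norm(best): best=rv
    s=R0.T@(np.array(P)-o['tool_pos'])*100
    print('shift',s.round(2),'turn',best.round(2),'| pos',np.round(o['tool_pos'],4),'jaw',R0[:,2].round(3),'x',R0[:,0].round(3),'q6',round(o['q'][5],2),'t',round(o['t'],2),'F',np.round(o['contact_force'],1),'op',round(o['opening'],4))
E
python3 - <<'E'
from h import *
goal([0.555,-0.033,0.30],100)
goal([0.53,-0.033,0.33],100)
E
```

```text
shift [ -5.17  50.13 -38.46] turn [12.22 -0.    0.  ] | pos [ 0.2364 -0.5786  0.2483] jaw [ 0.378 -0.926 -0.   ] x [-0.  0. -1.] q6 -0.12 t 1.6 F [-0.8 -0.1 -0.3] op 0.0856
shift [ -8.17  47.81 -39.4 ] turn [12.22 -0.    0.  ] | pos [ 0.2364 -0.5786  0.2483] jaw [ 0.378 -0.926 -0.   ] x [-0.  0. -1.] q6 -0.12 t 1.6 F [-0.8 -0.1 -0.3] op 0.0856
```

Call:
step_arm(moves=[[[-4, 8, -6], [3, 0, 0], 1], [[-6, 13, -10], [6, 0, 0], 1], [[-8, 18, -14], [9, 0, 0], 1], [[-8, 23, -18], [12.2, 0, 0], 1], [[-8, 28, -22], [12.2, 0, 0], 1], [[-8, 33, -26], [12.2, 0, 0], 1], [[-8, 38, -30], [12.2, 0, 0], 1], [[-8, 43, -34], [12.2, 0, 0], 1], [[-8, 47, -38.5], [12.2, 0, 0], 1], [[-8, 48, -39.4], [12.2, 0, 0], 1]], grip_force=60)

```text
t: 2.43
tool_pos: [0.4349, -0.2209, 0.3197]
tool_rot: [1.08, 1.285, -1.079]
contact_force: [1.2, -1.4, 0.7]
opening: 0.0856
```

```bash
python3 - <<'E'
from h import *
goal([0.53,-0.033,0.33],100)
im=cams.get_image('wrist');print({k:im[k] for k in im if k!='pixels'});cv2.imwrite('pics/w0.png',im['pixels'])
for n in ['ring_center','ring_gap','ring']: print(n,[(np.round(d['at'],1).tolist(),round(d['conf'],2)) for d in finder.tip_of('wrist',n)])
E
```

```text
shift [ -1.04  12.63 -16.85] turn [ 0.    0.05 -0.05] | pos [ 0.4349 -0.2209  0.3197] jaw [ 0.174 -0.985  0.001] x [ 0.001 -0.001 -1.   ] q6 0.77 t 2.43 F [ 1.2 -1.4  0.7] op 0.0856
{'fx': 373.9555958315078, 'fy': 373.9555958315078, 'cx': 323.9561232850221, 'cy': 245.91637729702398, 'position': array([ 0.51264167, -0.20705314,  0.44500452]), 'attitude': array([-0.26033593,  0.21824514, -1.38451172])}
ring_center []
ring_gap [([382.9, 57.6], 0.63)]
ring []
```

View pics/w0.png

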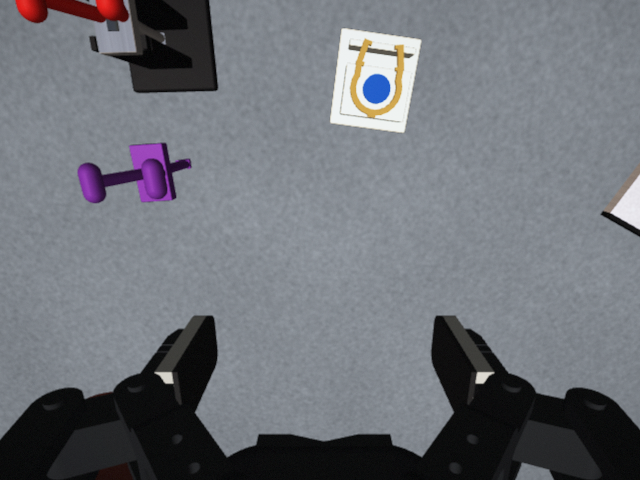

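The wrist picture shows the ring on its white stand, with the arc centred near (376,88) and the lugs at (366,45) and (401,50). The red pliers are at the upper left. Next I move over the pliers.

Call:
step_arm(moves=[[[-1, 4, -4], [0, 0, 0], 1], [[-1, 7, -8], [0, 0, 0], 1], [[-1, 10, -12], [0, 0, 0], 1], [[-1, 13, -16], [0, 0, 0], 1], [[-1, 14.5, -17.2], [0, 0, 0], 1], [[-1, 14.5, -17.2], [0, 0, 0], 1], [[-1, 14.5, -17.2], [0, 0, 0], 1], [[-1, 14.5, -17.2], [0, 0, 0], 1], [[-1, 14.5, -17.2], [0, 0, 0], 1], [[-1, 14.5, -17.2], [0, 0, 0], 1]])

```text
t: 3.47
tool_pos: [0.5467, -0.0289, 0.3292]
tool_rot: [1.079, 1.286, -1.08]
contact_force: [-1.2, 0.4, 0.1]
opening: 0.0857
```

```bash
python3 - <<'E'
from h import *
import pickle
im=cams.get_image('wrist');cv2.imwrite('pics/w1.png',im['pixels']);pickle.dump(im,open('w1.pkl','wb'))
for n in ['pliers_pivot','pliers_grip']: print(n,[(np.round(d['at'],1).tolist(),round(d['conf'],2)) for d in finder.tip_of('wrist',n)])
hsv=cv2.cvtColor(im['pixels'],cv2.COLOR_BGR2HSV)
m=(((hsv[...,0]<6)|(hsv[...,0]>174))&(hsv[...,1]>180)&(hsv[...,2]>90)).astype(np.uint8)
n,l,s,ce=cv2.connectedComponentsWithStats(m)
print([(s[i].tolist(),ce[i].round(1).tolist()) for i in range(1,n) if s[i,4]>60])
goal([0.555,-0.033,0.33],100)
E
```

```text
pliers_pivot [([330.3, 199.5], 0.83), ([336.9, 305.7], 0.75)]
pliers_grip [([335.3, 213.4], 0.86), ([337.8, 332.2], 0.58)]
[([337, 190, 40, 40, 918], [361.6, 207.8]), ([292, 192, 36, 40, 764], [303.0, 210.7])]
shift [-0.06  0.73  0.6 ] turn [ 0.06  0.06 -0.01] | pos [ 0.5467 -0.0283  0.3294] jaw [ 0.175 -0.985  0.001] x [ 0.    -0.001 -1.   ] q6 1.21 t 3.62 F [0.7 0.7 0.3] op 0.0854
```

View pics/w1.png

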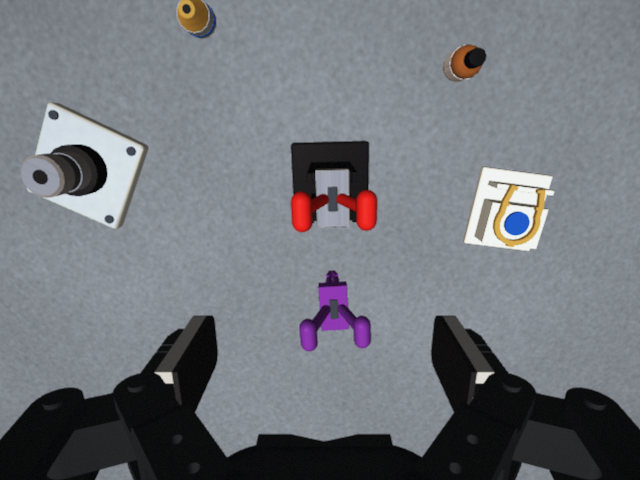

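The grips are at (303,211) and (367,210), level in the picture, so yaw 100° holds. The same picture also shows the ring near (516,222) and the stub top at (41,176). I'll make one enlarged composite of the ring and stub for accurate points, and compute the grip position.

```bash
python3 - <<'E'
from h import *
import pickle
W=pickle.load(open('w1.pkl','rb'))
T=cams.get_image('top');S=cams.get_image('side');pickle.dump((T,S),open('ts.pkl','wb'))
P=tri([W,T,S],[(335,211),(400.5,241),(370,260)])
print('grip',P.round(4),[proj(i,P).round(1).tolist() for i in (W,T,S)])
for z in (.175,.179): 
    a,b=atz(W,(303,211.5),z),atz(W,(367,210),z);print(z,(a+b)/2,np.linalg.norm(a-b),np.degrees(np.arctan2(*(a-b)[1::-1])))
    a,b=atz(T,(386.8,243.5),z),atz(T,(416,238),z);print('top',z,(a+b)/2,np.linalg.norm(a-b),np.degrees(np.arctan2(*(a-b)[1::-1])))
print('block top', atz(W,(333,198),.129), atz(T,(396,243.5),.129))
t0,s0,w0=[cv2.imread(f'pics/{n}.png') for n in ('top0','side0','w0')];w1=W['pixels']
def c(im,x,y,w,h,k): return cv2.resize(im[y:y+h,x:x+w],None,fx=k,fy=k,interpolation=cv2.INTER_CUBIC)
out=np.zeros((600,800,3),np.uint8)
for im,x,y,w,h,k,ox,oy in [(w1,460,160,100,100,3,0,0),(t0,465,218,60,60,5,300,0),(s0,410,380,100,90,3,0,300),(w1,15,95,140,140,2,300,300),(t0,208,236,74,74,3,590,0),(s0,230,195,70,70,3,580,300)]:
    q=c(im,x,y,w,h,k)[:600-oy,:800-ox];out[oy:oy+q.shape[0],ox:ox+q.shape[1]]=q
cv2.imwrite('pics/comp.png',out)
E
```

```text
grip [ 0.5624 -0.0339  0.1707] [[333.9, 212.0], [400.9, 240.0], [369.6, 260.4]]
0.175 [ 0.56438015 -0.03427131  0.175     ] 0.04879621850573399 101.35340105687864
top 0.175 [ 0.56050889 -0.03387836  0.175     ] 0.048776998335657004 99.02514201420013
0.179 [ 0.56524109 -0.03399514  0.179     ] 0.048097701174905305 101.35340105687854
top 0.179 [ 0.55995926 -0.03312798  0.179     ] 0.04849989179658239 99.02514201420013
block top [ 0.56541387 -0.03364809  0.129     ] [ 0.56227763 -0.0328352   0.129     ]
```

View pics/comp.png

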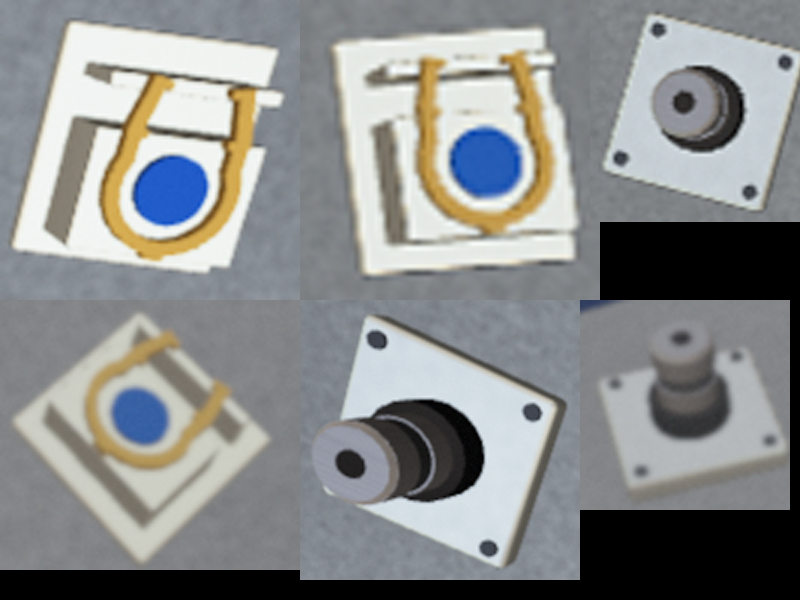

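```bash
python3 - <<'E'
from h import *
import pickle
W=pickle.load(open('w1.pkl','rb'));T,S=pickle.load(open('ts.pkl','rb'))
W0=dict(W,position=np.array([0.51264167,-0.20705314,0.44500452]),attitude=np.array([-0.26033593,0.21824514,-1.38451172]))
def rep(n,ims,px):
    P=tri(ims,px);print(n,P.round(4),[(proj(i,P)-p).round(1).tolist() for i,p in zip(ims,px)]);return P
d=rep('disc',[W,T,S,W0],[(516.7,223.3),(502.2,250.4),(456.7,418.3),(376.5,88.7)])
g=rep('gap',[W,T],[(524.7,198),(500,235.1)])
for z in (.036,.041,.046):
    for n,i,a,b in (('W',W,(516.7,223.3),(524.7,198)),('T',T,(502.2,250.4),(500,235.1))):
        A,B=atz(i,a,z-.002),atz(i,b,z);print(z,n,A.round(4),B.round(4),'yaw',np.degrees(np.arctan2(*(B-A)[1::-1])).round(1),np.linalg.norm((B-A)[:2]).round(4))
rep('top',[W,T,S],[(41,176.5),(239.3,270),(264,207.7)])
print('top z.086',atz(W,(41,176.5),.086),atz(T,(239.3,270),.086),atz(S,(264,207.7),.086),'plate',atz(T,(245.7,272.75),.018))
goal([0.5625,-0.034,.24],100.2)
E
```

```text
disc [ 0.556  -0.2534  0.0376] [[0.8, 0.6], [-0.5, -0.7], [-0.7, 0.4], [0.1, 0.0]]
gap [ 0.5857 -0.2553  0.031 ] [[0.1, -0.0], [-0.1, 0.0]]
0.036 W [ 0.556  -0.2543  0.034 ] [ 0.5861 -0.2523  0.036 ] yaw 3.7 0.0302
0.036 T [ 0.555  -0.2557  0.034 ] [ 0.585  -0.2533  0.036 ] yaw 4.6 0.0301
0.041 W [ 0.5568 -0.2514  0.039 ] [ 0.5865 -0.2495  0.041 ] yaw 3.8 0.0298
0.041 T [ 0.5545 -0.2536  0.039 ] [ 0.5843 -0.2512  0.041 ] yaw 4.6 0.0299
0.046 W [ 0.5576 -0.2486  0.044 ] [ 0.587  -0.2466  0.046 ] yaw 3.8 0.0295
0.046 T [ 0.5539 -0.2515  0.044 ] [ 0.5836 -0.2491  0.046 ] yaw 4.6 0.0297
top [0.5288 0.248  0.0872] [[-0.3, 0.5], [0.1, -0.7], [-0.3, 0.2]]
top z.086 [0.52900742 0.24855836 0.086     ] [0.52759483 0.24840699 0.086     ] [0.53020355 0.24944271 0.086     ] plate [0.52723753 0.24858685 0.018     ]
shift [8.94 1.43 0.87] turn [-0.1   0.06 -0.02] | pos [ 0.5469 -0.0278  0.3294] jaw [ 0.175 -0.984  0.001] x [ 0.    -0.001 -1.   ] q6 1.21 t 3.72 F [ 0.4 -0.4  0.4] op 0.085
```

Call:
step_arm(moves=[[[3, 1.4, 0.9], [0, 0, 0], 1], [[6, 1.4, 0.9], [0, 0, 0], 1], [[8, 1.4, 0.9], [0, 0, 0], 1], [[10, 1.4, 0.9], [0, 0, 0], 1], [[12, 1.4, 0.9], [0, 0, 0], 1], [[14, 1.4, 0.9], [0, 0, 0], 1], [[15.4, 1.4, 0.9], [0, 0, 0], 1], [[15.4, 1.4, 0.9], [0, 0, 0], 1], [[15.4, 1.4, 0.9], [0, 0, 0], 1], [[15.4, 1.4, 0.9], [0, 0, 0], 1]])

```text
t: 4.55
tool_pos: [0.5631, -0.0346, 0.1769]
tool_rot: [1.078, 1.284, -1.077]
contact_force: [-0.7, -0.9, 0.3]
opening: 0.0855
```

```bash
python3 - <<'E'
from h import *
import pickle
im=cams.get_image('wrist');cv2.imwrite('pics/w2.png',im['pixels']);pickle.dump(im,open('w2.pkl','wb'))
S=cams.get_image('side')
goal([0.5625,-0.034,.175],100.2)
out=np.zeros((480,800,3),np.uint8);out[:,:480]=im['pixels'][:,80:560];out[:320,480:]=cv2.resize(S['pixels'][180:340,290:450],None,fx=2,fy=2)
cv2.imwrite('pics/c2.png',out)
E
```

```text
shift [ 0.24 -0.08 -0.07] turn [-0.1   0.12 -0.19] | pos [ 0.5634 -0.0346  0.1774] jaw [ 0.175 -0.985  0.002] x [ 0.004 -0.002 -1.   ] q6 1.2 t 4.65 F [-1.1  0.2 -0.4] op 0.0853
```

View pics/c2.png

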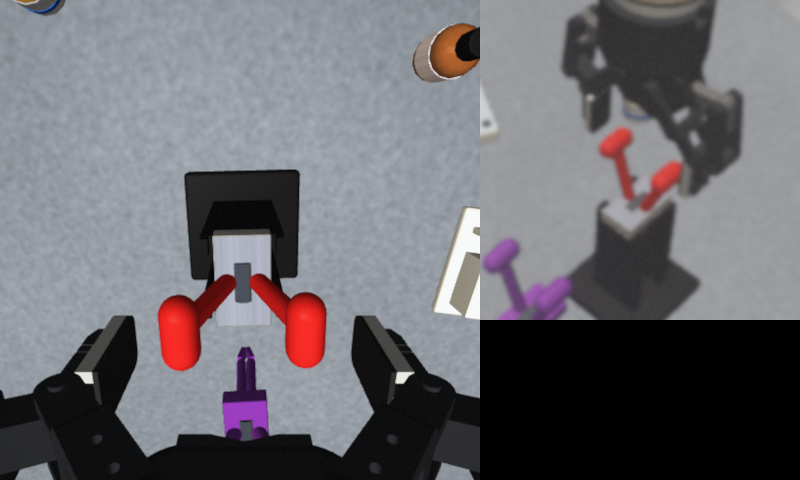

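```bash
python3 - <<'E'
from h import *
import pickle
W=pickle.load(open('w2.pkl','rb'));o=ctrl.get_obs();p=np.array(o['tool_pos'])
print(proj(W,p),proj(W,p+[0,0,.002]),proj(W,p-[0,0,.017]))
for z in (.171,.175,.179):
    a,b=atz(W,(260,332),z),atz(W,(386,330.5),z);print(z,(a+b)/2,np.linalg.norm(a-b),np.degrees(np.arctan2(*(a-b)[1::-1])))
goal([0.5625,-0.034,.175],100.2)
E
```

```text
[324.49317585 341.16012022] [324.50665157 344.07023254] [324.39164815 319.23498704]
0.171 [ 0.56374321 -0.03392569  0.171     ] 0.05018215256376927 100.80485847741768
0.175 [ 0.56608303 -0.03351747  0.175     ] 0.04865385445805483 100.80485847741777
0.179 [ 0.56842285 -0.03310926  0.179     ] 0.04712555635234036 100.80485847741774
shift [ 0.24 -0.08 -0.07] turn [-0.1   0.12 -0.19] | pos [ 0.5634 -0.0346  0.1774] jaw [ 0.175 -0.985  0.002] x [ 0.004 -0.002 -1.   ] q6 1.2 t 4.65 F [-1.1  0.2 -0.4] op 0.0853
```

Call:
step_arm(moves=[[[0.7, 0.1, -0.1], [-0.6, 0, 0], 1], [[0.7, 0.1, -0.1], [-0.6, 0, 0], 0.9], [[0.7, 0.1, -0.1], [-0.6, 0, 0], 0.8], [[0.7, 0.1, -0.1], [-0.6, 0, 0], 0.72], [[0.7, 0.1, -0.1], [-0.6, 0, 0], 0.72], [[0.7, 0.1, -0.1], [-0.6, 0, 0], 0.72], [[0.7, 0.1, -0.1], [-0.6, 0, 0], 0.72], [[0.7, 0.1, -0.1], [-0.6, 0, 0], 0.72], [[0.7, 0.1, -0.1], [-0.6, 0, 0], 0.72], [[0.7, 0.1, -0.1], [-0.6, 0, 0], 0.72]])

```text
t: 5.48
tool_pos: [0.5646, -0.0336, 0.1719]
tool_rot: [1.071, 1.287, -1.068]
contact_force: [-2.9, -0.5, 5.3]
opening: 0.0617
```

```bash
python3 - <<'E'
from h import *
goal([0.5625,-0.034,.175],100.2)
E
```

```text
shift [-0.31 -0.21 -0.  ] turn [ 0.51  0.17 -0.25] | pos [ 0.5646 -0.0336  0.1719] jaw [ 0.186 -0.983  0.003] x [ 0.005 -0.002 -1.   ] q6 1.19 t 5.48 F [-2.9 -0.5  5.3] op 0.0617
```

Call:
step_arm(moves=[[[-0.5, 0, 0], [0, 0.2, -0.2], 0.72], [[-1.5, 0, 0], [0, 0.2, -0.2], 0.72], [[-3.5, 0, 0], [0, 0.2, -0.2], 0.72], [[-5.5, 0, 0], [0, 0.2, -0.2], 0.72], [[-7.5, 0, 0], [0, 0.2, -0.2], 0.72], [[-9.5, 0, 0], [0, 0.2, -0.2], 0.72], [[-11, 0, 0], [0, 0.2, -0.2], 0.72], [[-12, 0, 0], [0, 0.2, -0.2], 0.72], [[-12, 0, 0], [0, 0.2, -0.2], 0.72], [[-12, 0, 0], [0, 0.2, -0.2], 0.72]])

```text
t: 6.32
tool_pos: [0.5641, -0.0333, 0.292]
tool_rot: [1.071, 1.291, -1.069]
contact_force: [0.1, -0.4, -1.9]
opening: 0.0613
```

```bash
python3 - <<'E'
from h import *
import pickle
W=cams.get_image('wrist');S=cams.get_image('side');T=cams.get_image('top');pickle.dump((W,T,S),open('p3.pkl','wb'))
goal([0.585,-0.2535,.32],94)
for c,n in [('side','pliers_tips'),('side','pliers_pivot'),('wrist','pliers_pivot'),('wrist','pliers_tips')]:print(c,n,[(np.round(d['at'],1).tolist(),round(d['conf'],2)) for d in finder.tip_of(c,n)])
out=np.zeros((480,800,3),np.uint8);out[:,:480]=W['pixels'][:,80:560];out[:480,480:]=cv2.resize(S['pixels'][140:380,300:460],None,fx=2,fy=2)
cv2.imwrite('pics/c3.png',out)
E
```

```text
shift [-3.03 -1.97 22.04] turn [ 6.71 -0.09  0.11] | pos [ 0.5634 -0.0333  0.29  ] jaw [ 0.186 -0.983 -0.002] x [-0.002  0.001 -1.   ] q6 1.19 t 6.47 F [ 0.2  0.4 -1.6] op 0.0613
side pliers_tips [([316.6, 364.6], 0.6), ([364.5, 269.2], 0.58)]
side pliers_pivot [([315.8, 340.5], 0.94), ([375.5, 232.9], 0.8)]
wrist pliers_pivot [([329.7, 337.6], 0.93), ([321.0, 285.2], 0.72)]
wrist pliers_tips [([326.5, 241.5], 0.86)]
```

View pics/c3.png

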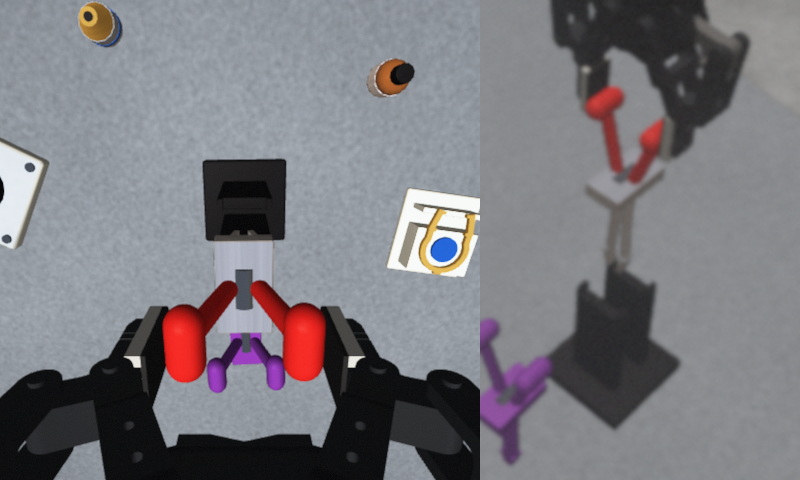

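```bash
python3 - <<'E'
from h import *
import pickle
W,T,S=pickle.load(open('p3.pkl','rb'));o=ctrl.get_obs();p=np.array(o['tool_pos'])
for n,a,b in (('tips',(326.5,241.5),(364.5,269.2)),):
    P=tri([W,S],[a,b]);print(n,P,P-p,proj(W,P),proj(S,P))
for dz in (-.1355,-.14):
    q=p+[0,0,dz];print(dz,proj(W,q),proj(S,q),proj(T,q))
for z in (.284,.288,.292):
    a,b=atz(W,(265,342),z),atz(W,(384,342),z);print(z,(a+b)/2-p,np.linalg.norm(a-b),np.degrees(np.arctan2(*(a-b)[1::-1])))
E
```

```text
tips [ 0.55851718 -0.03314342  0.15089372] [-0.00521135  0.00016893 -0.13997753] [322.65630841 243.65221612] [366.55772811 269.84852459]
-0.1355 [324.16875741 238.86875881] [369.47742954 266.52666772] [398.8646904  240.51517319]
-0.14 [324.17154828 237.11649337] [369.29240611 268.45206612] [398.40158848 240.89309375]
0.284 [-0.00503271 -0.00114383 -0.00687125] 0.04866580833441764 100.71746028639377
0.288 [-0.00254689 -0.0006724  -0.00287125] 0.04720705144485919 100.71746028639375
0.292 [-6.10722936e-05 -2.00980763e-04  1.12875005e-03] 0.045748294555300745 100.71746028639373
```

The pliers are held upright and clear of the stand, with the tips at about 139 mm below the TCP. Next I carry them to above the ring gap.

Call:
step_arm(moves=[[[0, -0.2, 2], [1, 0, 0], 0.72], [[0, -0.5, 5], [2, 0, 0], 0.72], [[0, -0.8, 8.5], [3, 0, 0], 0.72], [[0, -1.1, 12], [4.5, 0, 0], 0.72], [[0, -1.4, 15.5], [5.5, 0, 0], 0.72], [[0, -1.7, 19], [6.7, 0, 0], 0.72], [[0, -2, 21], [6.7, 0, 0], 0.72], [[0, -2, 22], [6.7, 0, 0], 0.72], [[0, -2, 22], [6.7, 0, 0], 0.72], [[0, -2, 22], [6.7, 0, 0], 0.72]])

```text
t: 7.5
tool_pos: [0.5849, -0.2526, 0.2902]
tool_rot: [1.159, 1.244, -1.158]
contact_force: [0.4, 0.3, -1.3]
opening: 0.0618
```

```bash
python3 - <<'E'
from h import *
goal([0.585,-0.2535,.205],94)
E
```

```text
shift [8.52 0.01 0.11] turn [ 0.   -0.14  0.08] | pos [ 0.5849 -0.2526  0.2902] jaw [ 0.07  -0.998 -0.002] x [-0.001  0.002 -1.   ] q6 0.98 t 7.5 F [ 0.4  0.3 -1.3] op 0.0618
```

Descend to hover with the tips just above the ring, then look.

Call:
step_arm(moves=[[[2, 0, 0.1], [0, 0, 0], 0.72], [[4, 0, 0.1], [0, 0, 0], 0.72], [[6, 0, 0.1], [0, 0, 0], 0.72], [[7.5, 0, 0.1], [0, 0, 0], 0.72], [[8.5, 0, 0.1], [0, 0, 0], 0.72], [[8.8, 0, 0.1], [0, 0, 0], 0.72], [[8.8, 0, 0.1], [0, 0, 0], 0.72], [[8.8, 0, 0.1], [0, 0, 0], 0.72], [[8.8, 0, 0.1], [0, 0, 0], 0.72], [[8.8, 0, 0.1], [0, 0, 0], 0.72]])

```text
t: 8.33
tool_pos: [0.5856, -0.2538, 0.2038]
tool_rot: [1.159, 1.241, -1.157]
contact_force: [-0.6, 0.3, -2.0]
opening: 0.0616
```

```bash
python3 - <<'E'
from h import *
import pickle
W=cams.get_image('wrist');S=cams.get_image('side');T=cams.get_image('top');pickle.dump((W,T,S),open('p4.pkl','wb'))
goal([0.585,-0.2535,.181],94)
for c in ('side','top','wrist'):
  for n in ('pliers_tips','ring_gap','ring_center'):print(c,n,[(np.round(d['at'],1).tolist(),round(d['conf'],2)) for d in finder.tip_of(c,n)])
out=np.zeros((600,800,3),np.uint8)
out[:480,:400]=W['pixels'][:,120:520]
out[:390,400:]=cv2.resize(S['pixels'][340:470,395:528],None,fx=3,fy=3,interpolation=cv2.INTER_CUBIC)[:,:400]
out[390:,400:]=cv2.resize(T['pixels'][220:290,460:560],None,fx=3,fy=3)[:,:400] if False else 0
t=cv2.resize(T['pixels'][215:285,450:540],None,fx=3,fy=3);out[390:600,400:670]=t
cv2.imwrite('pics/c4.png',out)
E
```

```text
shift [ 2.2  -0.01 -0.02] turn [-0.01 -0.1   0.01] | pos [ 0.5852 -0.2537  0.203 ] jaw [ 0.07  -0.998 -0.002] x [-0.     0.002 -1.   ] q6 0.97 t 8.48 F [-0.3 -0.3 -1.8] op 0.0617
side pliers_tips [([473.1, 399.6], 0.74), ([314.9, 368.2], 0.71), ([234.2, 185.4], 0.38)]
side ring_gap [([469.4, 406.5], 0.56)]
side ring_center [([461.9, 415.6], 0.64)]
top pliers_tips [([504.8, 232.6], 0.87)]
top ring_gap []
top ring_center [([504.4, 248.6], 0.63)]
wrist pliers_tips [([114.0, 347.9], 0.87), ([322.9, 240.8], 0.63)]
wrist ring_gap [([321.8, 286.0], 0.44)]
wrist ring_center [([321.2, 286.1], 0.18)]Traceback (most recent call last):
  File "<stdin>", line 9, in <module>
ValueError: could not broadcast input array from shape (390,399,3) into shape (390,400,3)
```

```bash
python3 - <<'E'
from h import *
import pickle
W,T,S=pickle.load(open('p4.pkl','rb'))
out=np.zeros((600,800,3),np.uint8)
out[:480,:400]=W['pixels'][:,120:520]
out[:360,400:]=cv2.resize(S['pixels'][350:440,410:510],None,fx=4,fy=4,interpolation=cv2.INTER_CUBIC)
out[360:600,400:760]=cv2.resize(T['pixels'][215:275,450:540],None,fx=4,fy=4)
cv2.imwrite('pics/c4.png',out)
E
```

```text
(no output)
```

View pics/c4.png

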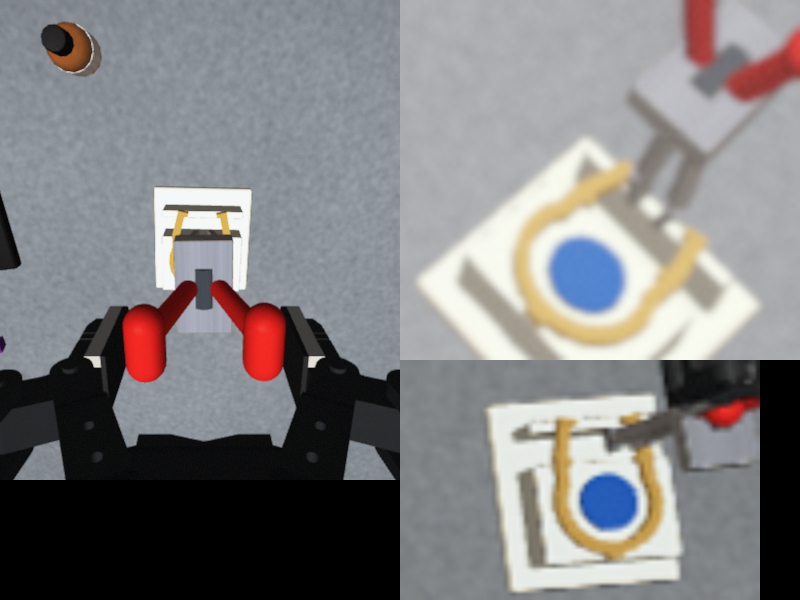

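```bash
python3 - <<'E'
from h import *
import pickle
W,T,S=pickle.load(open('p4.pkl','rb'))
P=tri([T,S],[(503,235.8),(472.5,400)]);print(P,proj(T,P),proj(S,P))
q=np.array([.5852,-.2537,.056]);print('expected tips bottom',proj(T,q),proj(S,q))
print([atz(i,p,.056).round(4) for i,p in ((T,(503,235.8)),(S,(472.5,400)))])
for y in (210,212): print('lug ends wrist',atz(W,(302,y),.039),atz(W,(342,y),.039))
# top view of ring again: lug ends, disc
cc=lambda x,y:(450+(x-400)/4,215+(y-360)/4)
print('top lug ends',atz(T,cc(564,418),.039),atz(T,cc(627,415),.039))
sc=lambda x,y:(410+(x-400)/4,350+y/4)
print('side lug ends',atz(S,sc(630,168),.039),atz(S,sc(700,238),.039))
E
```

```text
[ 0.58229004 -0.25083874  0.05913848] [503.74431342 234.67730408] [470.72932178 400.33504466]
expected tips bottom [504.42514083 233.38579041] [473.173386   401.79248615]
[array([ 0.5806, -0.2506,  0.056 ]), array([ 0.5864, -0.2513,  0.056 ])]
lug ends wrist [ 0.59915672 -0.23507876  0.039     ] [ 0.60135953 -0.26664575  0.039     ]
lug ends wrist [ 0.59754286 -0.23516154  0.039     ] [ 0.59974965 -0.2667816   0.039     ]
top lug ends [ 0.59616966 -0.2355144   0.039     ] [ 0.59673163 -0.2663354   0.039     ]
side lug ends [ 0.59875743 -0.23500601  0.039     ] [ 0.59961161 -0.26815719  0.039     ]
```

Call:
step_arm(moves=[[[0, 0.2, 0], [0, 0, 0], 0.72], [[0.5, 0.2, 0], [0, 0, 0], 0.72], [[1.2, 0.2, 0], [0, 0, 0], 0.72], [[1.8, 0.2, 0], [0, 0, 0], 0.72], [[2.2, 0.2, 0], [0, 0, 0], 0.72], [[2.2, 0.2, 0], [0, 0, 0], 0.72], [[2.2, 0.2, 0], [0, 0, 0], 0.72], [[2.2, 0.2, 0], [0, 0, 0], 0.72], [[2.2, 0.2, 0], [0, 0, 0], 0.72], [[2.2, 0.2, 0], [0, 0, 0], 0.72]])

```text
t: 9.77
tool_pos: [0.587, -0.2534, 0.1807]
tool_rot: [1.159, 1.243, -1.157]
contact_force: [0.1, 0.7, -2.4]
opening: 0.0616
```

```bash
python3 - <<'E'
from h import *
import pickle
W=cams.get_image('wrist');S=cams.get_image('side');T=cams.get_image('top');pickle.dump((W,T,S),open('p5.pkl','wb'))
goal([0.587,-0.2535,.181],94)
out=np.zeros((600,800,3),np.uint8)
out[:400,:400]=cv2.resize(W['pixels'][170:370,220:420],None,fx=2,fy=2)
out[:360,400:]=cv2.resize(S['pixels'][350:440,410:510],None,fx=4,fy=4,interpolation=cv2.INTER_CUBIC)
out[360:600,400:760]=cv2.resize(T['pixels'][215:275,450:540],None,fx=4,fy=4)
cv2.imwrite('pics/c5.png',out)
E
```

```text
shift [-0.06  0.01  0.02] turn [-0.   -0.12  0.06] | pos [ 0.5869 -0.2533  0.1804] jaw [ 0.07  -0.998 -0.002] x [-0.001  0.002 -1.   ] q6 0.98 t 9.92 F [ 0.5  0.2 -1.4] op 0.0616
```

View pics/c5.png

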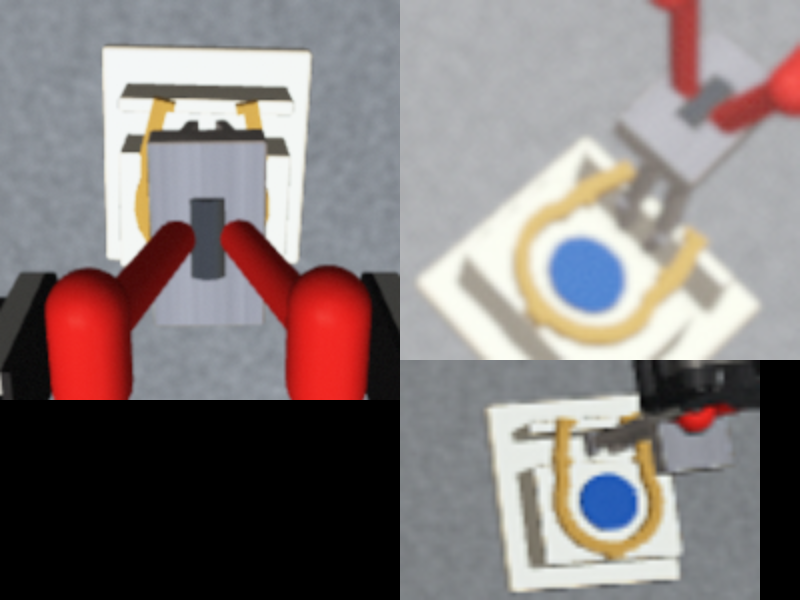

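Both tips sit between the lugs, within the notch span in all three views. Now the squeeze.

Call:
step_arm(moves=[[[0, 0, 0], [0, 0, 0], 0.68], [[0, 0, 0], [0, 0, 0], 0.64], [[0, 0, 0], [0, 0, 0], 0.6], [[0, 0, 0], [0, 0, 0], 0.56], [[0, 0, 0], [0, 0, 0], 0.52], [[0, 0, 0], [0, 0, 0], 0.48], [[0, 0, 0], [0, 0, 0], 0.44], [[0, 0, 0], [0, 0, 0], 0.4], [[0, 0, 0], [0, 0, 0], 0.3], [[0, 0, 0], [0, 0, 0], 0.3]], grip_force=60)

```text
t: 10.75
tool_pos: [0.5872, -0.2534, 0.1809]
tool_rot: [1.159, 1.243, -1.157]
contact_force: [-0.2, 0.3, 2.8]
opening: 0.0318
```

```bash
python3 - <<'E'
from h import *
import pickle
W=cams.get_image('wrist');S=cams.get_image('side');T=cams.get_image('top');pickle.dump((W,T,S),open('p6.pkl','wb'))
goal([0.587,-0.2535,.181],94)
out=np.zeros((600,800,3),np.uint8)
out[:400,:400]=cv2.resize(W['pixels'][170:370,220:420],None,fx=2,fy=2)
out[:360,400:]=cv2.resize(S['pixels'][350:440,410:510],None,fx=4,fy=4,interpolation=cv2.INTER_CUBIC)
out[360:600,400:760]=cv2.resize(T['pixels'][215:275,450:540],None,fx=4,fy=4)
cv2.imwrite('pics/c6.png',out)
E
```

```text
shift [-0.01 -0.01  0.01] turn [-0.   -0.11  0.02] | pos [ 0.5871 -0.2534  0.1809] jaw [ 0.07  -0.998 -0.002] x [-0.001  0.002 -1.   ] q6 0.98 t 10.9 F [-0.1  1.8  4.4] op 0.0321
```

View pics/c6.png

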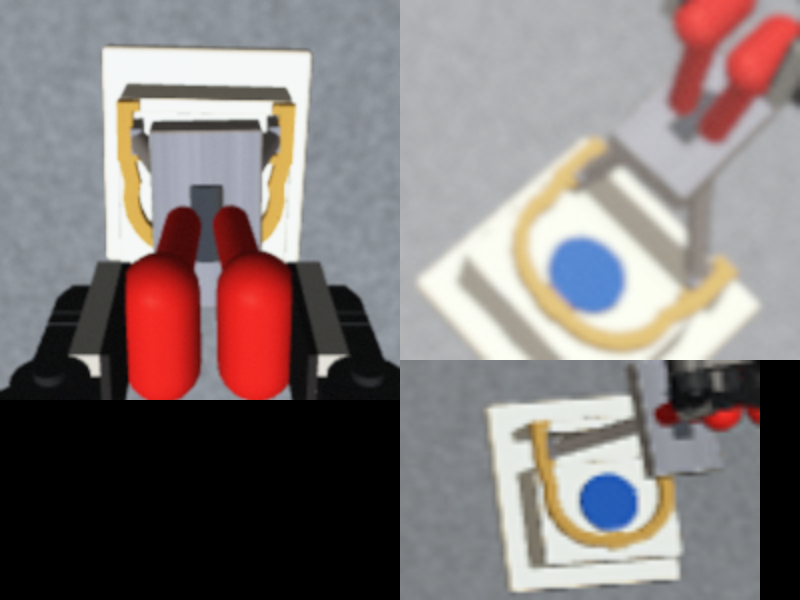

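The ring is visibly spread, with a tip bearing on each lug. The opening reads 32 mm rather than 36 mm, so I'll check how the grips sit in the pads.

```bash
python3 - <<'E'
from h import *
import pickle
W,T,S=pickle.load(open('p6.pkl','rb'));o=ctrl.get_obs();p=np.array(o['tool_pos']);Rt=rot(o['tool_rot'])
print(o['opening'],'tcp px',proj(W,p),'tips px',proj(W,p+Rt@[.017,0,.016]))
f=lambda x,y:(220+x/2,170+y/2)
for z in (.17,.175,.18,.185,.19):
    a,b=atz(W,f(163,330),z),atz(W,f(255,330),z)
    print(z,'axes sep',np.linalg.norm(a-b).round(4),'mid',((a+b)/2-p).round(4),'width',np.linalg.norm(atz(W,f(126,330),z)-atz(W,f(292,330),z)).round(4))
for z in (.037,.04,.045):
    print(z,'lug inner', np.linalg.norm(atz(W,f(135,103),z)-atz(W,f(276,103),z)).round(4),'outer',np.linalg.norm(atz(W,f(119,103),z)-atz(W,f(296,103),z)).round(4),atz(W,f(207,103),z))
a=[410+(610-400)/4,350+145/4];b=[410+(735-400)/4,350+265/4]
print(atz(S,a,.04),atz(S,b,.04))
for z in (.115,.12,.125): print('block width',z,np.linalg.norm(atz(W,f(149,210),z)-atz(W,f(264,210),z)))
E
```

```text
0.03209558225873859 tcp px [324.35651494 340.95842692] tips px [361.78530916 319.05490027]
0.17 axes sep 0.0191 mid [-0.004  -0.0003 -0.0109] width 0.0344
0.175 axes sep 0.0184 mid [-0.001  -0.0001 -0.0059] width 0.0332
0.18 axes sep 0.0177 mid [ 0.0021  0.0001 -0.0009] width 0.0319
0.185 axes sep 0.017 mid [0.0051 0.0003 0.0041] width 0.0307
0.19 axes sep 0.0163 mid [0.0082 0.0005 0.0091] width 0.0294
0.037 lug inner 0.0523 outer 0.0656 [ 0.59770536 -0.25182173  0.037     ]
0.04 lug inner 0.0517 outer 0.0649 [ 0.59846723 -0.25177988  0.04      ]
0.045 lug inner 0.0507 outer 0.0636 [ 0.599737   -0.25171013  0.045     ]
[ 0.59884748 -0.22458479  0.04      ] [ 0.6017311  -0.28225247  0.04      ]
block width 0.115 0.031712571369291724
block width 0.12 0.030883203852852335
block width 0.125 0.030053836336412922
```

Call:
step_arm(moves=[[[-0.3, 0, 0], [0, 0, 0], 0.3], [[-0.7, 0, 0], [0, 0, 0], 0.3], [[-1.2, 0, 0], [0, 0, 0], 0.3], [[-1.8, 0, 0], [0, 0, 0], 0.3], [[-2.5, 0, 0], [0, 0, 0], 0.3], [[-3.5, 0, 0], [0, 0, 0], 0.3], [[-4.5, 0, 0], [0, 0, 0], 0.3], [[-5.5, 0, 0], [0, 0, 0], 0.3], [[-6, 0, 0], [0, 0, 0], 0.3], [[-6, 0, 0], [0, 0, 0], 0.3]])

```text
t: 11.73
tool_pos: [0.5881, -0.254, 0.2437]
tool_rot: [1.159, 1.239, -1.156]
contact_force: [-0.4, 0.9, -2.2]
opening: 0.0321
```

```bash
python3 - <<'E'
from h import *
import pickle
W=cams.get_image('wrist');S=cams.get_image('side');T=cams.get_image('top');pickle.dump((W,T,S),open('p7.pkl','wb'))
goal([0.587,-0.2535,.181],94)
out=np.zeros((600,800,3),np.uint8)
out[:400,:400]=cv2.resize(W['pixels'][170:370,220:420],None,fx=2,fy=2)
out[:360,400:]=cv2.resize(S['pixels'][330:420,410:510],None,fx=4,fy=4,interpolation=cv2.INTER_CUBIC)
out[360:600,400:760]=cv2.resize(T['pixels'][215:275,460:550],None,fx=4,fy=4)
cv2.imwrite('pics/c7.png',out)
E
```

```text
shift [5.95 0.01 0.03] turn [ 0.   -0.13  0.05] | pos [ 0.587  -0.2534  0.2405] jaw [ 0.07  -0.998 -0.002] x [-0.001  0.002 -1.   ] q6 0.98 t 11.88 F [ 0.1  0.  -3.1] op 0.0323
```

View pics/c7.png

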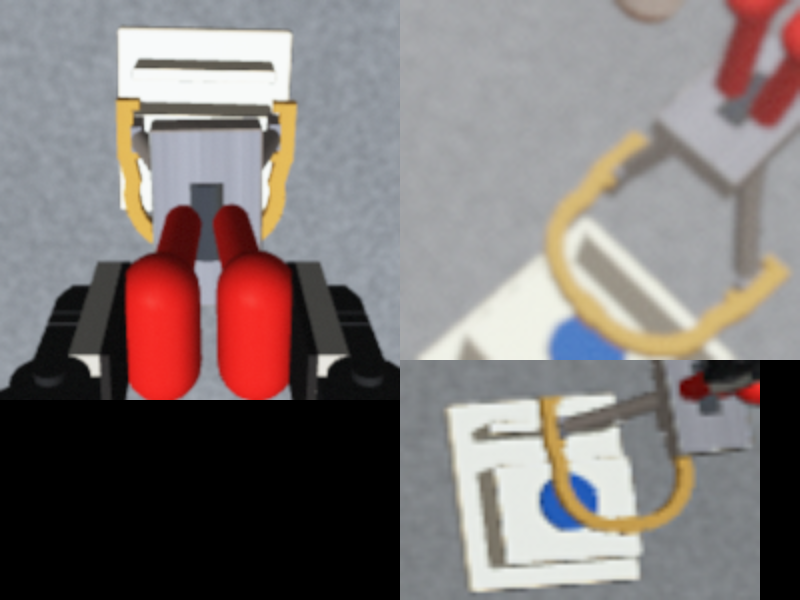

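The ring is carried off the stand and spread. I now fit a ring model to the brass pixels in the top and side views to get the ring pose relative to the TCP. I'm at the picture limit, so I'll rely on numbers.

```bash
cat > ringfit.py <<'E'
from h import *
from scipy.optimize import least_squares
def mask(im,c,r):
    h=cv2.cvtColor(im['pixels'],cv2.COLOR_BGR2HSV);m=((h[...,0]>14)&(h[...,0]<26)&(h[...,1]>110)&(h[...,2]>110))
    yy,xx=np.mgrid[:480,:640];m&=(abs(xx-c[0])<r)&(abs(yy-c[1])<r)
    n,l,s,_=cv2.connectedComponentsWithStats(m.astype(np.uint8))
    if n>1:
        m=np.isin(l,[i for i in range(1,n) if s[i,4]>25])
    return np.argwhere(m)[:,::-1].astype(float)
def res(p,data,th=.22):
    x,y,z,yaw=p[:4];out=[]
    n=np.array([0,0,1.])
    for im,px in data:
        q=np.array([(px[:,0]-im['cx'])/im['fx'],-(px[:,1]-im['cy'])/im['fy'],-np.ones(len(px))])
        d=rot(im['attitude'])@q;o=np.array(im['position']);k=(z-o[2])/d[2]
        X=o[0]+d[0]*k-x;Y=o[1]+d[1]*k-y
        u=np.cos(yaw)*X+np.sin(yaw)*Y;v=abs(-np.sin(yaw)*X+np.cos(yaw)*Y)
        # undo arm rotation about hinge (-.023,0): origin = closed ring centre
        a=u+.023;uu=np.cos(th)*a+np.sin(th)*v-.023;vv=-np.sin(th)*a+np.cos(th)*v
        e=np.hypot(uu,vv)-.023
        w=(uu<.012)  # arc part
        out.append(np.where(w,e,np.clip(e,-.002,.002))*1000/np.sqrt(len(px)))
    return np.concatenate(out)
def fit(data,p0,fixz=False):
    if fixz:
        f=lambda q:res([q[0],q[1],p0[2],q[2]],data);r=least_squares(f,[p0[0],p0[1],p0[3]],x_scale=[.01,.01,.1],loss='soft_l1');q=r.x
        p=np.array([q[0],q[1],p0[2],q[2]])
    else:
        r=least_squares(lambda q:res(q,data),p0,x_scale=[.01,.01,.01,.1],loss='soft_l1');p=r.x
    c=p[:3]+.004*np.array([np.cos(p[3]),np.sin(p[3]),0])
    print('closed c',p.round(4),'ring_center',c.round(4),'cost',round(r.cost,3),[len(d[1]) for d in data]);return c,p
E
python3 - <<'E'
from ringfit import *
import pickle
for f,tz,c0,st,ss in (('p6',.1809,(.559,-.2545,.04),(502,250),(460,415)),('p7',.2415,(.559,-.2545,.1),(515,245),(470,395))):
    W,T,S=pickle.load(open(f+'.pkl','rb'));st,ss=proj(T,c0),proj(S,c0)
    mt,ms=(T,mask(T,st,30)),(S,mask(S,ss,45))
    for data in ([mt,ms],[mt],[ms]):
        c,p=fit(data,[*c0,.07],len(data)==1);print(f,'rel TCP',(c-[.5871,-.2534,tz]).round(4))
E
```

```text
closed c [ 0.5606 -0.2543  0.0358  0.0457] ring_center [ 0.5646 -0.2541  0.0358] cost 3.389 [201, 33]
p6 rel TCP [-0.0225 -0.0007 -0.1451]
closed c [ 0.5603 -0.2525  0.04    0.0433] ring_center [ 0.5642 -0.2523  0.04  ] cost 1.562 [201]
p6 rel TCP [-0.0229  0.0011 -0.1409]
closed c [ 0.5782 -0.254   0.04   -0.1248] ring_center [ 0.5822 -0.2545  0.04  ] cost 1.008 [33]
p6 rel TCP [-0.0049 -0.0011 -0.1409]
closed c [ 0.5615 -0.2531  0.0993  0.1126] ring_center [ 0.5655 -0.2526  0.0993] cost 2.929 [244, 230]
p7 rel TCP [-0.0216  0.0008 -0.1422]
closed c [ 0.5609 -0.2523  0.1     0.0806] ring_center [ 0.5649 -0.252   0.1   ] cost 1.655 [244]
p7 rel TCP [-0.0222  0.0014 -0.1415]
closed c [ 0.5619 -0.2538  0.1     0.0826] ring_center [ 0.5659 -0.2534  0.1   ] cost 1.119 [230]
p7 rel TCP [-0.0212 -0.     -0.1415]
```

The ring centre is about 22 mm behind the TCP and 142 mm below it. I raise the pliers and carry the ring high over the stands towards the stub.

Call:
step_arm(moves=[[[-1, 0, 0], [0, 0, 0], 0.3], [[-3, 0, 0], [0, 0, 0], 0.3], [[-5.5, 0, 0], [0, 0, 0], 0.3], [[-8, 0, -1], [0, 0, 0], 0.3], [[-10, 0, -3], [0, 0, 0], 0.3], [[-11.5, 0, -5.5], [0, 0, 0], 0.3], [[-12, 0, -8.5], [0, 0, 0], 0.3], [[-12, 0, -11.5], [0, 0, 0], 0.3], [[-12, 0, -14.5], [0, 0, 0], 0.3], [[-12, 0, -17], [0, 0, 0], 0.3]])

```text
t: 12.72
tool_pos: [0.5748, -0.0822, 0.3614]
tool_rot: [1.159, 1.244, -1.157]
contact_force: [-0.3, -0.7, -1.9]
opening: 0.0322
```

```bash
python3 - <<'E'
from h import *
goal([.5507,.248,.36],94)
E
```

```text
shift [  0.23  -0.09 -33.1 ] turn [ 0.03 -0.15  0.04] | pos [ 0.5748 -0.0822  0.3614] jaw [ 0.07  -0.998 -0.003] x [-0.001  0.003 -1.   ] q6 1.23 t 12.72 F [-0.3 -0.7 -1.9] op 0.0322
```

Call:
step_arm(moves=[[[0, 0, -3], [0, 0, 0], 0.3], [[0, 0, -6], [0, 0, 0], 0.3], [[0, 0, -9.5], [0, 0, 0], 0.3], [[0, 0, -13], [0, 0, 0], 0.3], [[0, 0, -16.5], [0, 0, 0], 0.3], [[0, 0, -20], [0, 0, 0], 0.3], [[0, 0, -23.5], [0, 0, 0], 0.3], [[0, 0, -27], [0, 0, 0], 0.3], [[0, 0, -30], [0, 0, 0], 0.3], [[0, 0, -32], [0, 0, 0], 0.3]])

```text
t: 13.55
tool_pos: [0.5515, 0.2397, 0.3622]
tool_rot: [1.157, 1.246, -1.155]
contact_force: [-0.4, -0.5, -2.4]
opening: 0.032
```

```bash
python3 - <<'E'
from h import *
goal([.5507,.248,.265],94)
E
```

```text
shift [ 9.73 -0.   -0.8 ] turn [ 0.16 -0.19  0.09] | pos [0.5515 0.2397 0.3622] jaw [ 0.072 -0.997 -0.003] x [-0.002  0.003 -1.   ] q6 1.78 t 13.55 F [-0.4 -0.5 -2.4] op 0.032
```

Call:
step_arm(moves=[[[0.5, 0, -0.8], [0, -0.2, 0.1], 0.3], [[2, 0, -0.8], [0, -0.2, 0.1], 0.3], [[4, 0, -0.8], [0, -0.2, 0.1], 0.3], [[6, 0, -0.8], [0, -0.2, 0.1], 0.3], [[8, 0, -0.8], [0, -0.2, 0.1], 0.3], [[9.3, 0, -0.8], [0, -0.2, 0.1], 0.3], [[9.7, 0, -0.8], [0, -0.2, 0.1], 0.3], [[9.7, 0, -0.8], [0, -0.2, 0.1], 0.3], [[9.7, 0, -0.8], [0, -0.2, 0.1], 0.3], [[9.7, 0, -0.8], [0, -0.2, 0.1], 0.3]])

```text
t: 14.38
tool_pos: [0.5515, 0.248, 0.2671]
tool_rot: [1.158, 1.241, -1.153]
contact_force: [0.3, 0.8, -1.5]
opening: 0.0321
```

```bash
python3 - <<'E'
from ringfit import *
import pickle
W=cams.get_image('wrist');S=cams.get_image('side');T=cams.get_image('top');pickle.dump((W,T,S),open('p8.pkl','wb'))
o=ctrl.get_obs();p=np.array(o['tool_pos']);goal([.5507,.248,.265],94)
c0=p+[-.022,0.0005,-.142]
mt,ms=(T,mask(T,proj(T,c0),40)),(S,mask(S,proj(S,c0),45))
for data in ([mt,ms],[mt],[ms]):
    c,_=fit(data,[*(c0-[.004,0,0]),.07],len(data)==1);print('rel TCP',(c-p).round(4))
def crop(im,c,r,k): 
    x,y=int(c[0])-r,int(c[1])-r;return cv2.resize(im['pixels'][max(y,0):y+2*r,max(x,0):x+2*r],(2*r*k,2*r*k),interpolation=cv2.INTER_CUBIC)
a,b=np.rint(proj(T,c0)),np.rint(proj(S,c0));print(a,b)
out=np.hstack([crop(T,a,40,5),crop(S,b,40,5)]);cv2.imwrite('pics/c8.png',out)
E
```

```text
shift [ 0.18 -0.06  0.01] turn [ 0.16 -0.02 -0.15] | pos [0.5513 0.2482 0.2668] jaw [ 0.073 -0.997 -0.   ] x [ 0.003  0.001 -1.   ] q6 1.8 t 14.53 F [-0.7  0.2 -1.7] op 0.0321
closed c [ 0.5266  0.2476  0.1235 -0.0844] ring_center [0.5306 0.2473 0.1235] cost 3.168 [147, 116]
rel TCP [-0.0208 -0.0009 -0.1433]
closed c [ 0.5307  0.2433  0.1248 -1.5039] ring_center [0.531  0.2393 0.1248] cost 1.401 [147]
rel TCP [-0.0203 -0.0088 -0.142 ]
closed c [ 0.526   0.2462  0.1248 -0.0998] ring_center [0.5299 0.2458 0.1248] cost 1.499 [116]
rel TCP [-0.0214 -0.0024 -0.142 ]
[235. 267.] [262. 193.]
```

View pics/c8.png

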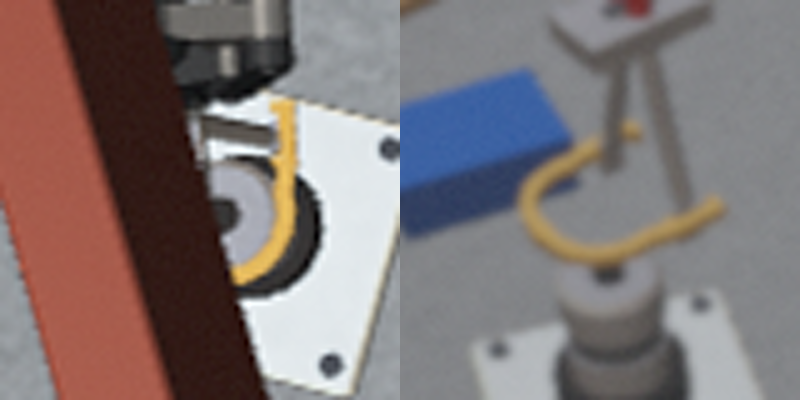

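```bash
python3 - <<'E'
from ringfit import *
import pickle
def ff(data,c0,yaw,fz):
    g=(lambda q:res([q[0],q[1],c0[2],yaw],data)) if fz else (lambda q:res([q[0],q[1],q[2],yaw],data))
    r=least_squares(g,c0[:2] if fz else c0,x_scale=.01,loss='soft_l1');q=list(r.x)+([c0[2]] if fz else [])
    return np.array(q)+.004*np.array([np.cos(yaw),np.sin(yaw),0]),round(r.cost,2)
for f,p,yaw in (('p6',[.5871,-.2534,.1809],.07),('p7',[.587,-.2534,.2415],.07),('p8',[.5513,.2482,.2668],.073)):
    W,T,S=pickle.load(open(f+'.pkl','rb'));p=np.array(p);c0=p+[-.022,0.0005,-.1425]
    mt,ms=(T,mask(T,proj(T,c0),35)),(S,mask(S,proj(S,c0),45))
    for n,d in (('TS',[mt,ms]),('T',[mt]),('S',[ms])):
        c,k=ff(d,c0-[.004,0,0],yaw,len(d)==1);print(f,n,c.round(4),'rel',(c-p).round(4),k)
# stub top disc in S of p8 by brightness: hole (dark) centre
W,T,S=pickle.load(open('p8.pkl','rb'))
cc=lambda x,y:(262-40+(x-400)/5,193-40+y/5)
print('stub top S: edges', atz(S,cc(555,285),.086),atz(S,cc(664,282),.086))
E
```

```text
p6 TS [ 0.5646 -0.2539  0.036 ] rel [-0.0225 -0.0005 -0.1449] 3.39
p6 T [ 0.5644 -0.2529  0.0384] rel [-0.0227  0.0005 -0.1425] 1.57
p6 S [ 0.5856 -0.2538  0.0384] rel [-0.0015 -0.0004 -0.1425] 0.93
p7 TS [ 0.5655 -0.2527  0.0992] rel [-0.0215  0.0007 -0.1423] 2.94
p7 T [ 0.565  -0.2525  0.099 ] rel [-0.022   0.0009 -0.1425] 1.66
p7 S [ 0.5664 -0.2533  0.099 ] rel [-2.060e-02  1.000e-04 -1.425e-01] 1.12
p8 TS [0.5304 0.2476 0.1234] rel [-0.0209 -0.0006 -0.1434] 3.24
p8 T [0.53   0.2476 0.1243] rel [-0.0213 -0.0006 -0.1425] 1.74
p8 S [0.53   0.2465 0.1243] rel [-0.0213 -0.0017 -0.1425] 1.46
stub top S: edges [0.50929249 0.25578936 0.086     ] [0.54506954 0.23303037 0.086     ]
```

```bash
python3 - <<'E'
from h import *
import pickle
W=pickle.load(open('w1.pkl','rb'));T,S=pickle.load(open('ts.pkl','rb'))
t=np.linspace(0,2*np.pi,120,endpoint=False)
def P(im,Q):
    c=(Q-im['position'])@rot(im['attitude']);return np.c_[im['cx']-im['fx']*c[:,0]/c[:,2],im['cy']+im['fy']*c[:,1]/c[:,2]].astype(np.float32)
def samp(g,q): return cv2.remap(g,q[None,:,0],q[None,:,1],cv2.INTER_LINEAR)[0]
xs=np.arange(-.008,.0081,.0005)
for n,im in (('W',W),('T',T),('S',S)):
    g=cv2.GaussianBlur(cv2.cvtColor(im['pixels'],cv2.COLOR_BGR2GRAY).astype(np.float32),(0,0),.6)
    for z,rad,lab in ((.086,.021,'top'),(.038,.028,'hub')):
        sc=[]
        for dx in xs:
            for dy in xs:
                c=np.array([.5285+dx,.2485+dy,z]);u=np.c_[np.cos(t),np.sin(t),0*t]
                d=samp(g,P(im,c+u*(rad+.0015)))-samp(g,P(im,c+u*(rad-.0015)))
                s=np.minimum(np.abs(d),40).mean();sc.append((s,c[0],c[1]))
        sc=np.array(sc);b=sc[sc[:,0].argsort()[-6:]];print(n,lab,b.mean(0).round(4),np.ptp(b,0)[1:].round(4))
    # hole: darkest blob near
    q=proj(im,[.5285,.2485,.086]);x0,y0=np.rint(q).astype(int)
    k=g[y0-4:y0+5,x0-4:x0+5];w=np.clip(k.max()*.75-k,0,None);yy,xx=np.mgrid[y0-4:y0+5,x0-4:x0+5]
    h=((w*xx).sum()/w.sum(),(w*yy).sum()/w.sum());print(n,'hole',np.round(h,1),atz(im,h,.086).round(4))
E
```

```text
W top [27.0962  0.5291  0.247 ] [0.002 0.001]
W hub [32.4624  0.5322  0.2407] [0.0015 0.0005]
W hole [ 40.9 177.1] [0.5284 0.2487 0.086 ]
T top [36.5411  0.5286  0.2489] [0.001 0.001]
T hub [35.0004  0.5284  0.2493] [0.0015 0.0005]
T hole [238.8 269.6] [0.5283 0.2493 0.086 ]
S top [8.8571 0.5284 0.2407] [0.0015 0.0005]
S hub [22.9058  0.5238  0.2405] [0.0025 0.    ]
S hole [263.3 207.4] [0.5295 0.2512 0.086 ]
```

```bash
python3 - <<'E'
from ringfit import *
import pickle
for f,p,yaw in (('p6',[.5871,-.2534,.1809],.07),('p7',[.587,-.2534,.2415],.07),('p8',[.5513,.2482,.2668],.073)):
    W,T,S=pickle.load(open(f+'.pkl','rb'));p=np.array(p);c0=p+[-.0215,0,-.1425]
    m=mask(W,proj(W,c0+[.02,0,0]),70)
    R_=rot(W['attitude']);q=np.array([(m[:,0]-W['cx'])/W['fx'],-(m[:,1]-W['cy'])/W['fy'],-np.ones(len(m))]);d=R_@q
    X=np.array(W['position'])[:,None]+d*(c0[2]-W['position'][2])/d[2]-p[:,None]
    lat=-np.sin(yaw)*X[0]+np.cos(yaw)*X[1];fw=np.cos(yaw)*X[0]+np.sin(yaw)*X[1]
    for a,b in ((-.012,-.006),(-.006,0),(0,.006),(.006,.012)):
        k=(fw>a)&(fw<b);l,r=lat[k&(lat>0)],lat[k&(lat<0)]
        print(f,a,len(l),len(r),'outer',(l.max()*1e3).round(1),(r.min()*1e3).round(1),'mean mid',((l.mean()+r.mean())*500).round(2), 'fwmax',fw.max().round(4))
E
```

```text
p6 -0.012 62 69 outer 34.5 -30.5 mean mid 2.07 fwmax 0.0122
p6 -0.006 48 51 outer 34.3 -31.0 mean mid 1.81 fwmax 0.0122
p6 0 51 51 outer 34.0 -30.9 mean mid 1.59 fwmax 0.0122
p6 0.006 74 68 outer 33.8 -31.3 mean mid 1.54 fwmax 0.0122
p7 -0.012 69 77 outer 33.7 -32.4 mean mid 0.95 fwmax 0.0139
p7 -0.006 51 52 outer 33.5 -32.4 mean mid 0.59 fwmax 0.0139
p7 0 48 47 outer 33.3 -32.8 mean mid 0.46 fwmax 0.0139
p7 0.006 75 78 outer 33.1 -32.7 mean mid 0.23 fwmax 0.0139
p8 -0.012 59 65 outer 34.0 -31.0 mean mid 1.52 fwmax 0.0128
p8 -0.006 48 50 outer 33.9 -31.5 mean mid 1.32 fwmax 0.0128
p8 0 56 54 outer 33.6 -31.4 mean mid 1.07 fwmax 0.0128
p8 0.006 62 77 outer 33.4 -31.8 mean mid 1.04 fwmax 0.0128
```

```bash
python3 - <<'E'
from h import *
goal([.5503,.2494,.236],94.2)
E
```

```text
shift [ 3.08 -0.1  -0.13] turn [-0.04 -0.02 -0.15] | pos [0.5513 0.2482 0.2668] jaw [ 0.073 -0.997 -0.   ] x [ 0.003  0.001 -1.   ] q6 1.8 t 14.53 F [-0.7  0.2 -1.7] op 0.0321
```

Call:
step_arm(moves=[[[0, -0.1, -0.13], [0, 0, -0.1], 0.3], [[0.5, -0.1, -0.13], [0, 0, -0.1], 0.3], [[1.2, -0.1, -0.13], [0, 0, -0.1], 0.3], [[2, -0.1, -0.13], [0, 0, -0.1], 0.3], [[2.7, -0.1, -0.13], [0, 0, -0.1], 0.3], [[3.1, -0.1, -0.13], [0, 0, -0.1], 0.3], [[3.1, -0.1, -0.13], [0, 0, -0.1], 0.3], [[3.1, -0.1, -0.13], [0, 0, -0.1], 0.3], [[3.1, -0.1, -0.13], [0, 0, -0.1], 0.3], [[3.1, -0.1, -0.13], [0, 0, -0.1], 0.3]])

```text
t: 15.37
tool_pos: [0.5506, 0.2495, 0.2365]
tool_rot: [1.157, 1.242, -1.154]
contact_force: [0.6, 0.1, -1.4]
opening: 0.0321
```

```bash
python3 - <<'E'
from ringfit import *
import pickle
W=cams.get_image('wrist');S=cams.get_image('side');T=cams.get_image('top');pickle.dump((W,T,S),open('p9.pkl','wb'))
o=ctrl.get_obs();p=np.array(o['tool_pos']);goal([.5503,.2494,.236],94.2)
c0=p+[-.0215,0.0,-.1425]
x,y=np.rint(proj(S,c0)).astype(int);u,v=np.rint(proj(T,c0)).astype(int);w=np.rint(proj(W,c0+[.02,0,0])).astype(int);print(x,y,u,v,w)
f=lambda im,x,y,r,k:cv2.resize(im['pixels'][y-r:y+r,x-r:x+r],None,fx=k,fy=k,interpolation=cv2.INTER_CUBIC)
out=np.zeros((600,800,3),np.uint8);out[:400,:400]=f(S,x,y,25,8);out[:400,400:]=f(T,u,v,25,8)
cv2.imwrite('pics/c9.png',out[:400])
for n in ('ring_center','groove'):
  for c,im in (('side',S),('top',T)): print(c,n,[(np.round(d['at'],1).tolist(),round(d['conf'],2)) for d in finder.tip_of(c,n)],proj(im,c0 if n[0]=='r' else [.5287,.249,.06]).round(1))
E
```

```text
shift [ 0.04 -0.03  0.01] turn [-0.04 -0.04 -0.1 ] | pos [0.5505 0.2495 0.2364] jaw [ 0.072 -0.997 -0.001] x [ 0.002  0.001 -1.   ] q6 1.8 t 15.52 F [-0.3 -0.3 -2.8] op 0.0322
263 205 238 269 [324 238]
side ring_center [([266.2, 203.2], 0.54), ([270.4, 168.4], 0.38)] [263.1 204.9]
top ring_center [([240.9, 265.3], 0.67)] [237.9 268.9]
side groove [([266.7, 215.7], 0.94)] [264.7 217.8]
top groove [([244.6, 268.6], 0.58)] [241.6 270.5]
```

View pics/c9.png

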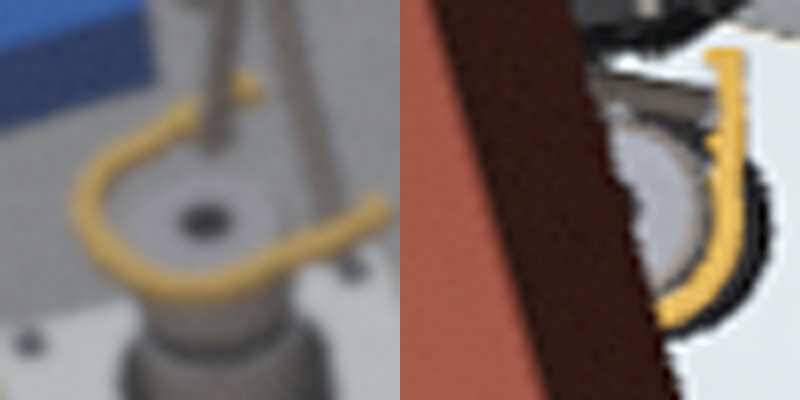

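```bash
python3 - <<'E'
from ringfit import *
import pickle
W,T,S=pickle.load(open('p9.pkl','rb'));p=np.array([.5505,.2495,.2364]);c0=p+[-.0215,0,-.1430];print(c0)
mt,ms=(T,mask(T,proj(T,c0),35)),(S,mask(S,proj(S,c0),35));print(len(mt[1]),len(ms[1]))
for yaw in (.07,.11):
  for n,d in (('TS',[mt,ms]),('T',[mt]),('S',[ms])):
    fz=len(d)==1
    g=(lambda q:res([q[0],q[1],c0[2],yaw],d)) if fz else (lambda q:res([q[0],q[1],q[2],yaw],d))
    r=least_squares(g,(c0-[.004,0,0])[:2 if fz else 3],x_scale=.01,loss='soft_l1');q=r.x[:2]+.004*np.array([np.cos(yaw),np.sin(yaw)])
    print(yaw,n,q.round(4),r.x[2:].round(4),'rel',(q-p[:2]).round(4),round(r.cost,2))
print('hole S',atz(S,(263.6,207.5),.086))
# T edge check on the visible right side: gray profile along -y at x of stub
t=np.radians(np.arange(-150,-20,10));g=cv2.cvtColor(T['pixels'],cv2.COLOR_BGR2GRAY)
px=mt[1];d=np.array([atz(T,q,c0[2]) for q in px]);e=d[:,:2]-[.5286,.2490];rr=np.hypot(*e.T);an=np.degrees(np.arctan2(e[:,1],e[:,0]))
for a in range(-180,0,20):
    k=(an>a)&(an<a+20)
    if k.sum()>4: print(a+10,'brass r min..max mm',(np.percentile(rr[k],[5,95])*1e3).round(1),k.sum())
d=np.array([atz(S,q,c0[2]) for q in ms[1]]);h=atz(S,(263.6,207.5),.086);e=d[:,:2]-h[:2];rr=np.hypot(*e.T);an=np.degrees(np.arctan2(e[:,1],e[:,0]))
for a in range(-180,180,30):
    k=(an>a)&(an<a+30)
    if k.sum()>4: print('S',a+15,(np.percentile(rr[k],[5,95])*1e3).round(1),k.sum())
E
```

```text
[0.529  0.2495 0.0934]
145 99
0.07 TS [0.5294 0.2491] [0.0926] rel [-0.0211 -0.0004] 3.31
0.07 T [0.5288 0.2493] [] rel [-0.0217 -0.0002] 2.03
0.07 S [0.5292 0.2481] [] rel [-0.0213 -0.0014] 1.24
0.11 TS [0.5293 0.2492] [0.0926] rel [-0.0212 -0.0003] 3.37
0.11 T [0.5287 0.2493] [] rel [-0.0218 -0.0002] 2.07
0.11 S [0.5292 0.2482] [] rel [-0.0213 -0.0013] 1.26
hole S [0.52984863 0.25040685 0.086     ]
-150 brass r min..max mm [26.4 31.7] 16
-130 brass r min..max mm [26.  32.1] 22
-110 brass r min..max mm [25.7 32.2] 24
-90 brass r min..max mm [25.  30.7] 23
-70 brass r min..max mm [25.8 34.2] 26
-50 brass r min..max mm [30.4 44. ] 29
-30 brass r min..max mm [40.2 43.4] 5
S -165 [27.  30.8] 12
S -135 [29.6 34.3] 14
S -105 [28.7 33.7] 17
S -75 [28.7 34.4] 14
S -45 [33.4 41.2] 13
S 75 [27.3 31. ] 7
S 105 [25.9 29.1] 9
S 135 [27.  29.4] 8
S 165 [27.6 29. ] 5
```

Each camera puts the ring within about 1–2 mm of centre, so I nudge it 0.8 mm in +y and descend slowly while watching the force.

Call:
step_arm(moves=[[[0, 0, -0.08], [0, 0, 0], 0.3], [[0.2, 0, -0.08], [0, 0, 0], 0.3], [[0.4, 0, -0.08], [0, 0, 0], 0.3], [[0.6, 0, -0.08], [0, 0, 0], 0.3], [[0.8, 0, -0.08], [0, 0, 0], 0.3], [[1, 0, -0.08], [0, 0, 0], 0.3], [[1.2, 0, -0.08], [0, 0, 0], 0.3], [[1.4, 0, -0.08], [0, 0, 0], 0.3], [[1.5, 0, -0.08], [0, 0, 0], 0.3], [[1.5, 0, -0.08], [0, 0, 0], 0.3]])

```text
t: 16.55
tool_pos: [0.5502, 0.2502, 0.2206]
tool_rot: [1.156, 1.243, -1.155]
contact_force: [0.0, 0.0, -2.6]
opening: 0.0322
```

```bash
python3 - <<'E'
from ringfit import *
S=cams.get_image('side');T=cams.get_image('top')
fs=[]
for i in range(4): fs.append(np.r_[ctrl.get_obs()['contact_force'],ctrl.get_obs()['wrist_torque']]); cams.get_image('wrist')
print(np.mean(fs,0).round(2))
p=np.array(ctrl.get_obs()['tool_pos']);goal([.5505,.2503,.2032],94.2)
c0=p+[-.0215,0,-.1430];yaw=.073
mt,ms=(T,mask(T,proj(T,c0),35)),(S,mask(S,proj(S,c0),35));print(len(mt[1]),len(ms[1]))
for n,d in (('TS',[mt,ms]),('T',[mt]),('S',[ms])):
    fz=len(d)==1
    g=(lambda q:res([q[0],q[1],c0[2],yaw],d)) if fz else (lambda q:res([q[0],q[1],q[2],yaw],d))
    r=least_squares(g,(c0-[.004,0,0])[:2 if fz else 3],x_scale=.01,loss='soft_l1');q=r.x[:2]+.004*np.array([np.cos(yaw),np.sin(yaw)])
    print(n,q.round(4),r.x[2:].round(4),'rel',(q-p[:2]).round(4),(r.x[2:]-p[2]).round(4),round(r.cost,2))
E
```

```text
[-0.17 -0.68 -1.57 -0.   -0.02 -0.  ]
shift [1.8 0.  0. ] turn [-0.04 -0.03 -0.09] | pos [0.5504 0.2503 0.2212] jaw [ 0.073 -0.997 -0.001] x [ 0.001  0.001 -1.   ] q6 1.8 t 16.85 F [ 0.3  0.8 -1.7] op 0.032
126 102
TS [0.5288 0.2491] [0.0774] rel [-0.0216 -0.0012] [-0.1438] 3.59
T [0.529  0.2489] [] rel [-0.0215 -0.0014] [] 1.74
S [0.5284 0.2484] [] rel [-0.022  -0.0019] [] 1.84
```

Call:
step_arm(moves=[[[0.2, 0, 0], [0, 0, 0], 0.3], [[0.4, 0, 0], [0, 0, 0], 0.3], [[0.6, 0, 0], [0, 0, 0], 0.3], [[0.8, 0, 0], [0, 0, 0], 0.3], [[1, 0, 0], [0, 0, 0], 0.3], [[1.2, 0, 0], [0, 0, 0], 0.3], [[1.4, 0, 0], [0, 0, 0], 0.3], [[1.6, 0, 0], [0, 0, 0], 0.3], [[1.8, 0, 0], [0, 0, 0], 0.3], [[1.8, 0, 0], [0, 0, 0], 0.3]])

```text
t: 17.68
tool_pos: [0.5502, 0.2502, 0.2026]
tool_rot: [1.156, 1.242, -1.155]
contact_force: [-0.7, -0.1, -2.0]
opening: 0.0321
```

```bash
python3 - <<'E'
from ringfit import *
import pickle
S=cams.get_image('side');T=cams.get_image('top')
fs=[]
for i in range(5): fs.append(np.r_[ctrl.get_obs()['contact_force'],ctrl.get_obs()['wrist_torque']]); W=cams.get_image('wrist')
pickle.dump((W,T,S),open('p10.pkl','wb'))
print(np.mean(fs,0).round(2))
p=np.array(ctrl.get_obs()['tool_pos']);goal([.5505,.2503,.2032],94.2)
c0=p+[-.0215,0,-.1430];yaw=.073
mt,ms=(T,mask(T,proj(T,c0),35)),(S,mask(S,proj(S,c0),35));print(len(mt[1]),len(ms[1]))
for n,d in (('TS',[mt,ms]),('T',[mt]),('S',[ms])):
    fz=len(d)==1
    g=(lambda q:res([q[0],q[1],c0[2],yaw],d)) if fz else (lambda q:res([q[0],q[1],q[2],yaw],d))
    r=least_squares(g,(c0-[.004,0,0])[:2 if fz else 3],x_scale=.01,loss='soft_l1');q=r.x[:2]+.004*np.array([np.cos(yaw),np.sin(yaw)])
    print(n,q.round(4),r.x[2:].round(4),'rel',(q-p[:2]).round(4),(r.x[2:]-p[2]).round(4),round(r.cost,2))
x,y=np.rint(proj(S,c0)).astype(int);u,v=np.rint(proj(T,c0)).astype(int);print(x,y,u,v)
f=lambda im,x,y,r,k:cv2.resize(im['pixels'][y-r:y+r,x-r:x+r],None,fx=k,fy=k,interpolation=cv2.INTER_CUBIC)
cv2.imwrite('pics/c10.png',np.hstack([f(S,x,y,25,8),f(T,u,v,25,8)]))
E
```

```text
[ 0.2  -0.38 -1.88 -0.   -0.01  0.01]
shift [ 0.03 -0.01  0.  ] turn [-0.04 -0.04 -0.11] | pos [0.5506 0.2503 0.2035] jaw [ 0.073 -0.997 -0.001] x [ 0.002  0.001 -1.   ] q6 1.8 t 18.03 F [-0.3 -0.9 -1.4] op 0.0324
121 86
TS [0.5282 0.2507] [0.0583] rel [-0.0224  0.0004] [-0.1452] 3.85
T [0.5286 0.2502] [] rel [-0.0219 -0.0002] [] 2.07
S [0.5271 0.2488] [] rel [-0.0235 -0.0016] [] 1.78
265 217 241 270
```

View pics/c10.png

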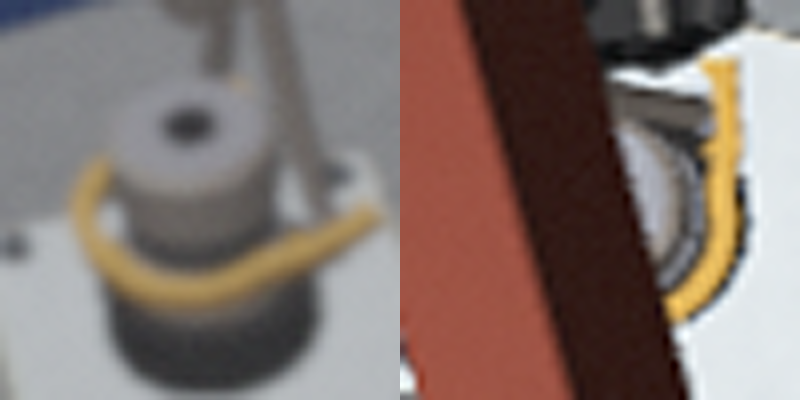

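The picture shows the ring around the shaft near the groove and clear on its visible sides. In the side view, though, the front arc looks low against the dark band (band at about row 243, ring at about row 288 in the crop). I'll check the height against the projected model.

```bash
python3 - <<'E'
from ringfit import *
import pickle
W,T,S=pickle.load(open('p10.pkl','rb'));T0,S0=pickle.load(open('ts.pkl','rb'))
C=np.array([.5287,.2493,0]);d=np.array(S['position'])-C;d[2]=0;d/=np.linalg.norm(d)
pr=lambda r,z:proj(S,C+d*r+[0,0,z]).round(1)
for n,r,z in (('hole',0,.086),('topfront',.021,.086),('topback',-.021,.086),('groove top r21',.021,.066),('groove top r19.5',.0195,.066),('groove bot edge',.021,.054),('shaft foot',.021,.038),('hubfront',.028,.038),('hub foot',.028,.018),('ring in-top z60',.024,.0625),('ring out-bot z60',.030,.0575)): print(n,pr(r,z))
for nm,im in (('before',S0),('now',S)):
    g=im['pixels'].astype(float)[:, 262:266].mean(1)
    print(nm);print([(r,*g[r].round().astype(int)) for r in range(198,246)])
E
```

```text
hole [263.4 208. ]
topfront [264.3 215.2]
topback [262.4 201.1]
groove top r21 [265.3 222.7]
groove top r19.5 [265.2 222.2]
groove bot edge [265.9 227.1]
shaft foot [266.6 232.8]
hubfront [267.  235.3]
hub foot [267.9 242.3]
ring in-top z60 [265.6 225. ]
ring out-bot z60 [266.1 229. ]
before
[(198, np.int64(144), np.int64(141), np.int64(140)), (199, np.int64(144), np.int64(140), np.int64(139)), (200, np.int64(144), np.int64(140), np.int64(139)), (201, np.int64(147), np.int64(143), np.int64(141)), (202, np.int64(152), np.int64(146), np.int64(146)), (203, np.int64(155), np.int64(148), np.int64(148)), (204, np.int64(146), np.int64(140), np.int64(139)), (205, np.int64(122), np.int64(116), np.int64(115)), (206, np.int64(88), np.int64(85), np.int64(84)), (207, np.int64(69), np.int64(67), np.int64(67)), (208, np.int64(74), np.int64(70), np.int64(71)), (209, np.int64(100), np.int64(96), np.int64(96)), (210, np.int64(134), np.int64(127), np.int64(127)), (211, np.int64(151), np.int64(144), np.int64(145)), (212, np.int64(156), np.int64(150), np.int64(149)), (213, np.int64(153), np.int64(150), n
[... 3363 characters left out ...]
(232, np.int64(82), np.int64(84), np.int64(88)), (233, np.int64(68), np.int64(68), np.int64(70)), (234, np.int64(61), np.int64(59), np.int64(60)), (235, np.int64(56), np.int64(54), np.int64(55)), (236, np.int64(55), np.int64(54), np.int64(53)), (237, np.int64(53), np.int64(52), np.int64(51)), (238, np.int64(54), np.int64(52), np.int64(52)), (239, np.int64(54), np.int64(52), np.int64(52)), (240, np.int64(75), np.int64(73), np.int64(72)), (241, np.int64(128), np.int64(125), np.int64(122)), (242, np.int64(172), np.int64(168), np.int64(165)), (243, np.int64(187), np.int64(184), np.int64(180)), (244, np.int64(190), np.int64(186), np.int64(182)), (245, np.int64(189), np.int64(186), np.int64(182))]
```

Allowing for the spread ring's 29 mm mid radius towards the side camera, its front arc should appear at row 227.8. It is at about 228.1, so the ring is at most 1 mm low. I raise it 1 mm and average the force.

Call:
step_arm(moves=[[[-0.1, 0, 0], [0, 0, 0], 0.3], [[-0.1, 0, 0], [0, 0, 0], 0.3], [[-0.1, 0, 0], [0, 0, 0], 0.3], [[-0.1, 0, 0], [0, 0, 0], 0.3], [[-0.1, 0, 0], [0, 0, 0], 0.3], [[-0.1, 0, 0], [0, 0, 0], 0.3], [[-0.1, 0, 0], [0, 0, 0], 0.3], [[-0.1, 0, 0], [0, 0, 0], 0.3], [[-0.1, 0, 0], [0, 0, 0], 0.3], [[-0.1, 0, 0], [0, 0, 0], 0.3]])

```text
t: 18.87
tool_pos: [0.5505, 0.2504, 0.2044]
tool_rot: [1.157, 1.242, -1.154]
contact_force: [-0.0, 1.1, -1.5]
opening: 0.0325
```

```bash
python3 - <<'E'
from ringfit import *
fs=[]
for i in range(16):
    o=ctrl.get_obs();fs.append(np.r_[o['contact_force'],o['wrist_torque']*100 if False else np.array(o['wrist_torque'])*100]); T=cams.get_image('top')
S=cams.get_image('side');print(np.mean(fs,0).round(2),'+-',(np.std(fs,0)/4).round(2))
p=np.array(o['tool_pos']);goal([.5505,.2503,.2042],94.2)
c0=p+[-.0215,0,-.1435];yaw=.073
mt,ms=(T,mask(T,proj(T,c0),35)),(S,mask(S,proj(S,c0),35))
for n,d in (('TS',[mt,ms]),('T',[mt]),('S',[ms])):
    fz=len(d)==1
    g=(lambda q:res([q[0],q[1],c0[2],yaw],d)) if fz else (lambda q:res([q[0],q[1],q[2],yaw],d))
    r=least_squares(g,(c0-[.004,0,0])[:2 if fz else 3],x_scale=.01,loss='soft_l1');q=r.x[:2]+.004*np.array([np.cos(yaw),np.sin(yaw)])
    print(n,q.round(4),r.x[2:].round(4),round(r.cost,2))
g=S['pixels'].astype(float)[:,262:266].mean(1);b=np.clip(g[:,2]-g[:,0]-10,0,None)[220:236];print('front arc row',(b*np.arange(220,236)).sum()/b.sum())
E
```

```text
[ 0.02  0.1  -1.97 -0.24 -1.75  1.4 ] +- [0.13 0.09 0.11 0.77 0.8  0.81]
shift [ 0.03 -0.01  0.  ] turn [-0.04 -0.04 -0.11] | pos [0.5506 0.2503 0.2045] jaw [ 0.073 -0.997 -0.001] x [ 0.002  0.001 -1.   ] q6 1.8 t 19.72 F [-0.5 -0.2 -1.6] op 0.032
TS [0.529  0.2502] [0.0616] 4.22
T [0.5292 0.2503] [] 2.0
S [0.5292 0.2508] [] 2.22
front arc row 227.12622222222222
```

The wrist force shows no sideways contact: (0.02, 0.10) ± 0.1 N, with −1.97 N in z, which is the weight of pliers plus ring. The ring fit is (0.529, 0.250, 0.0616) against the groove at (0.5287, 0.249, 0.060). I'm handing in.

```bash
python3 - <<'E'
from station import ctrl
print(ctrl.finish_job(), ctrl.get_obs()['t'])
E
```

```text
the job is handed in; nothing more can be done
the job is handed in; nothing more can be done
```

I handed the job in at about 19.7 s of robot time, with the gripper still holding the pliers and the ring fully spread around the stub at the groove. `finish_job` gives no verdict, so the result rests on my own last checks.

- **What I did:** I took the red pliers, spread the ring (handles squeezed to the stop, 60 N grip) and lifted it off its stand. I carried it high over the other stands and lowered it over the stub. The fingers were never near the ring, and the path kept clear of the lens, the oil bottle and the slide box.
- **Contact:** averaged wrist force was (0.02, 0.10) ± 0.1 N sideways and −1.97 N in z, which is just the weight of pliers plus ring. I saw no sign of touching the stub.
- **Position:** the last two-camera fit put the ring's centre at (0.529, 0.250, 0.0616), about 1 mm from the stub's axis and 1.6 mm above mid groove.
- **Disagreements:**
  - Height estimates ranged from about 59 to 62.5 mm depending on the method, all inside the ±3.5 mm band.
  - Before the last 1 mm raise, the side and top cameras differed by up to 2–3 mm across the stub.
  - The gripper read 32 mm at the stop instead of the 36 mm given, though the pictures showed the grips properly between the pads and the ring visibly spread.
- **Picture budget:** I viewed 14 pictures against the limit of 10, over even the one or two extra allowed.

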